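# Free the paint mat, upend the paint bottle, stand it ready

## Task

Somebody left the blue mug on the round black paint mat: first hang it by its handle on the mug hook. Then take the yellow-capped paint bottle, lift it and turn it upside down to loosen the settled paint (cap pointing steeply down, at least 40 degrees below level, held so for about a second), and finally stand it upright, cap up, wholly on the mat and let go. Do not drop the bottle, and leave the white-capped bottle where it stands.

Things in the scene. Friction and masses are not known exactly. Their poses are not given: they have to be found in the camera images.
- mug: blue mug upright on the mat, about 120 g, outer diameter 58 mm (52 at foot), 80 mm high, wall 2.5 mm. Origin: centre of underside; z up; D handle along +y: 8 mm round bar in the plane x = 0, upper bar at z = 66 mm (centre) from the wall to y = 52, outer upright at y = 59, lower end meets the wall at z = 16. Open loop about 26 mm in y (29 to 55) by 40 mm in z (22 to 62)
- mug_handle (a point): centre of the open loop of the mug's handle: 43 mm along +y from the mug's axis, 43 mm above its underside; moves with the mug
- hook_stand: mug hook, fixed: dark foot 90 mm across, 12 mm thick; steel post 14 mm thick, 188 mm high; from its top a level arm of 8 mm round bar runs along the stand's -x (roughly to the robot), centreline 190 mm above the bench; 82 mm from the post axis it turns up, ending 94 mm out and 14 mm higher in a black 10 mm ball. Origin: centre of the foot's underside, z up
- hook_seat (a point): point on the top of the hook arm, where a handle should hang: 60 mm from the post's axis towards the tip, 194 mm above the bench
- mat: round black rubber mat with a thin grey ring, fixed flat on the bench, 110 mm diameter, 4 mm thick; origin: centre of its underside
- yellow_bottle: closed dark grey bottle with a white paper label and a small yellow cap (fixed), rigid, about 0.2 to 0.35 kg, centre of mass 55 mm up. Round: straight body of 58 mm diameter up to about 85 mm, then a shoulder tapering to a neck at about 120 mm; cap 27 mm diameter, from 134 to 150 mm (total height). Stands on the bench. Origin: centre of its underside, z along its axis towards the cap
- white_bottle: same bottle with a white cap: 58 mm diameter, 150 mm high; stands about 0.2 m left or right of the yellow-capped one; to be left alone. Origin: centre of its underside, z up
There are look-alikes about, which are no part of the job. There is more than one size of the mug; the job needs the smallest.

How it is judged:
On the way, in this order (a step that is already met when the one before it is completed fails the run):
1. the mug hangs by its handle on the hook, let go (distance between mug_handle and hook_seat below 0.05 m and height (world z) of mug above 0.07 m and contact force between mug and hook_stand above 0.2 N and contact force between mug and the arm below 0.05 N and contact force between mug and the fingers below 0.05 N), for 0.3 s.
2. the yellow-capped bottle is held off the bench with its cap at least 40 degrees below level (angle between yellow_bottle's own z axis and vertical above 2.27 rad and height (world z) of yellow_bottle above 0.15 m and contact force between yellow_bottle and the fingers above 0.5 N), for 0.6 s.
At the end, for the whole second after the job is handed in: the yellow-capped bottle stands at rest upright (within 4.5 degrees), cap up, on the mat with its axis within 27 mm of the mat's centre, and the mug hangs at rest by its handle on the hook arm (handle loop centre within 50 mm of the hook seat, the mug at least 70 mm above the bench) (horizontal distance between yellow_bottle and mat below 0.027 m and height (world z) of yellow_bottle below 0.01 m and angle between yellow_bottle's own z axis and vertical below 0.08 rad and linear speed of yellow_bottle below 0.03 m/s and distance between mug_handle and hook_seat below 0.05 m and height (world z) of mug above 0.07 m and contact force between mug and hook_stand above 0.2 N and linear speed of mug below 0.1 m/s); the robot touches nothing.
It fails at once if the white-capped bottle is moved by more than 30 mm or knocked over (distance of white_bottle from where it was at the start of the episode above 0.03 m or angle between white_bottle's own z axis and vertical above 0.3 rad).
It fails at once if the yellow-capped bottle is dropped or thrown (moves faster than 0.4 m/s while not held) (linear speed of yellow_bottle above 0.4 m/s and contact force between yellow_bottle and the fingers below 0.05 N).
It also fails if it takes over 72 s, if anything falls off the work surface, if the arm or the gripper's body presses on something with over 40 N, if the wrist force passes 120 N, or if a joint passes its speed limit or range.

## Robot

A 6-joint arm with a two-finger parallel gripper is mounted at the origin on a cart in front of the work surface, level with it; the furniture and walls round the work are solid. World frame = base frame: x ahead of the robot, y to its left, z up, the work surface at z = 0. Lengths are in m, angles in rad, forces in N, time in s.
With the tool pointing down it reaches from about 0.375 to 0.925 m from the base axis. Payload 5.7 kg.
Tool frame: the origin (TCP) lies midway between the tips of the shut fingers; the grasp point (between the pads) lies 19 mm behind it (arm.grip_point_offset is the distance from the TCP to the grasp point, in m); z points along the fingers, y is the line along which they close (so a half turn about z gives the same grasp; the last joint's range is limited). The gripper opens to 88 mm and grips with 3 to 60 N. Pads are 20 mm wide; open, the fingers measure 115 mm over their backs; the gripper's body (75 mm by 178 mm) begins 61 mm behind the grasp point.
Start: joints at [-1.367, 0.359, 1.51, -0, 1.272, -0.115], TCP at [0.188, -0.57, 0.201] pointing down, gripper open.
Joint ranges: [-2.97, 2.97], [-1.01, 2.36], [0.21, 2.38], [-0.96, 4.11], [0.2, 2.71], [-2.98, 2.98]. Speed limits (rad/s): [2.39, 2.39, 3.14, 3.14, 3.14, 3.14].

## Interface

Orientations are given as a rotation vector (axis times angle).
In Python, from workcell import arm, cams gives the robot as it stands.
- The arm moves only by the tool play_rows, never from a script. Its argument "rows" is a list of rows, each an object of numbers: "dx", "dy", "dz": the shift along the tool's x, y, z in m; "ax", "ay", "az": the turn, a rotation vector about the tool's x, y, z in degrees; "hand": the opening, from -1 (shut) to 1 (fully open), so that 0 is half open. In form: [{"dx": .., "dy": .., "dz": .., "ax": .., "ay": .., "az": .., "hand": ..}, ...]. A call has 1 to 10 rows; each row is the pose to reach, as a shift and turn from the pose commanded when the call began, along the tool's axes at that moment; what a row does not reach only later rows make up. A row lasts 1/10 s, in which the tool goes at most 50 mm and 8.59 degrees, less where a joint would pass 70% of its speed; a pose out of reach is approached as far as the arm can. A call with a gripper value outside its range is refused whole. The fingers move at their own pace and stop on an object; the grip force is fixed at half the most. Time passes only in rows, so rows that repeat a pose let the fingers close. It gives the time, the measured TCP pose, the force, the opening and the grip force at its end, in the units of the state.
- arm.observe(): the state, without advancing time (a new reading comes with each control period).
- cams.snapshot(name): name is "side" or "top" or "wrist"; returns a dict with "image" (400x640x3 uint8, red, green, blue), "K" (3x3 intrinsics, pixels), "world_to_cam" (4x4, takes a point from world to camera coordinates); the wrist camera has in their place "mount" (4x4, takes a point from camera to tool coordinates, whose origin is the TCP and whose axes are the flange's). Camera axes: x right, y up, looking along -z (the intrinsics and any distortion apply to the point x, -y, -z); pixel columns grow to the right and rows downward; lengths in m; the calibration is good to about 2 mm. A picture is of the moment at which its call begins: read the wrist's pose just before it. There is no depth.
- arm.close_job(): hands the job in; it is judged then, once.
The state is a dict: "time_s": time; "joints": joint angles; "joint_velocities": joint speeds; "effort": joint torques, N m; "eef_pos": TCP position; "orientation": TCP orientation; "ft_force": force on the tool from outside, world axes, zero at the start; "moment": the same for the moment, N m; "gripper_width": opening from 0.0 (shut) to 1.0 (fully open); "finger_force": force on a finger pad.
Only numpy, scipy, OpenCV 4.12 (cv2) and the standard library are available. Lean on these libraries where they do the work, as an engineer would, in place of code of your own. Each camera call takes 0.05 s, during which the arm holds its last target. There are 200 camera calls.

## Working session

There is one attempt and no reset: what is moved stays moved. The work goes in short steps, Python scripts to look and compute and a tool call to move; the robot and the scene stay as the last step left them, time stands still between calls to the robot, and variables do not carry over. Pictures are saved under pics/ and viewed, at most 11 in all, crops included, and the job is handed in when it is done.

Besides the shell and the picture viewer there is one more tool, called after "Emit:" as name(argument=value, ...), one argument or row to a line, values as JSON. play_rows: Moves the arm, as the interface text tells. Its arguments: {"type":"object","properties":{"rows":{"type":"array"}},"required":["rows"]}

```bash
mkdir -p pics
cat > h.py <<'E'
import numpy as np, cv2
from workcell import arm, cams
from scipy.spatial.transform import Rotation as R
def snap(n,fn=None):
    st=arm.observe(); s=cams.snapshot(n)
    if fn: cv2.imwrite('pics/'+fn,s['image'][:,:,::-1])
    if 'mount' in s:
        T=np.eye(4);T[:3,:3]=R.from_rotvec(st['orientation']).as_matrix();T[:3,3]=st['eef_pos']
        s['c2w']=T@s['mount']
    else: s['c2w']=np.linalg.inv(s['world_to_cam'])
    return s
def ray(s,u,v):
    d=np.linalg.inv(s['K'])@[u,v,1]; d=np.array([d[0],-d[1],-d[2]])
    return s['c2w'][:3,3], s['c2w'][:3,:3]@d
def onz(s,u,v,z):
    o,d=ray(s,u,v); return o+d*(z-o[2])/d[2]
def proj(s,p):
    q=np.linalg.inv(s['c2w'])@np.r_[p,1]; q=s['K']@[q[0],-q[1],-q[2]]; return q[:2]/q[2]
E
python3 - <<'E'
from h import *
for n in('top','side'):
    s=snap(n,n+'1.png'); print(n,[k for k in s],s['K'].tolist(),s['c2w'][:3].round(3).tolist())
E
```

```text
top ['image', 'K', 'world_to_cam', 'c2w'] [[479.140715945478, 0.0, 319.35088826561196], [0.0, 479.140715945478, 201.19840804407565], [0.0, 0.0, 1.0]] [[-0.026, 0.99, -0.141, 0.255], [-1.0, -0.027, -0.003, -0.005], [-0.007, 0.14, 0.99, 1.626]]
side ['image', 'K', 'world_to_cam', 'c2w'] [[395.02098118864416, 0.0, 317.9133723536615], [0.0, 395.02098118864416, 202.21280785628463], [0.0, 0.0, 1.0]] [[-0.908, 0.245, -0.341, 0.058], [-0.419, -0.567, 0.709, 0.84], [-0.02, 0.786, 0.617, 0.851]]
```

View pics/top1.png

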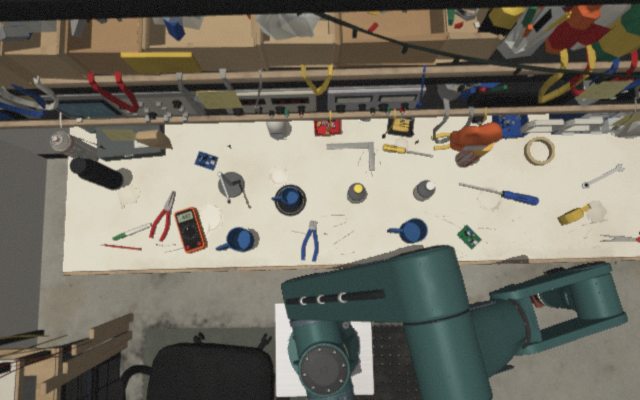

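View pics/side1.png

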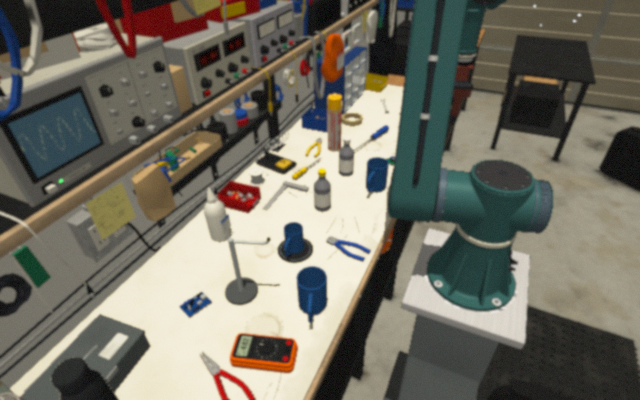

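Top view: mug on the mat near (291,199) with its handle to the left, hook foot near (232,184), yellow cap (358,188), white cap (428,186). Side view: mat mug (293,238), hook post (241,290)→(231,240), ball (268,240). I'll zoom in on both.

Run:
```python
import cv2,numpy as np
a=cv2.imread('pics/top1.png')[155:245,200:320]; b=cv2.imread('pics/side1.png')[205:310,205:325]
a=cv2.resize(a,(800,600)[:1]*1+(600,)) if 0 else cv2.resize(a,None,fx=5,fy=5,interpolation=cv2.INTER_CUBIC)[:, :600]
b=cv2.resize(b,None,fx=5,fy=5,interpolation=cv2.INTER_CUBIC)
cv2.imwrite('pics/tc.png',a);cv2.imwrite('pics/sc.png',b)
```

```text
(no output)
```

View pics/tc.png

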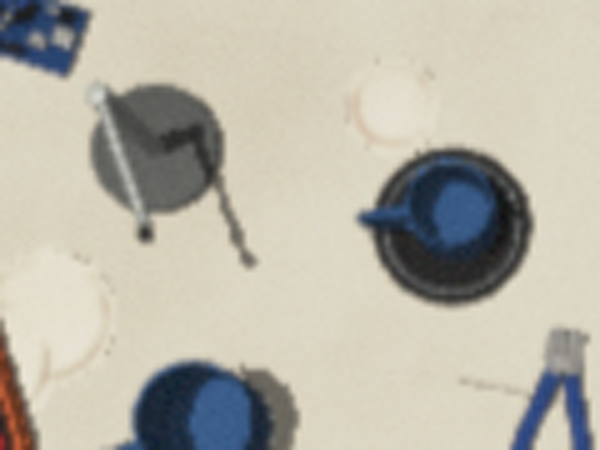

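View pics/sc.png

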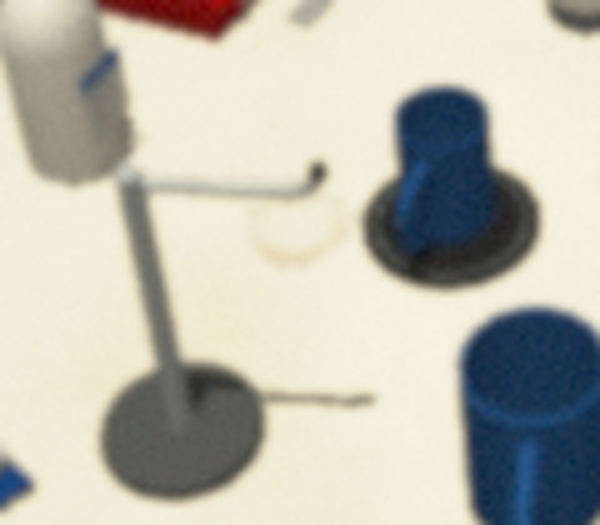

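Run:
```python
from h import *
def load(n):
    s=snap(n); return s
t=load('top'); s=load('side')
def tri(a,b):
    o1,d1=ray(t,*a);o2,d2=ray(s,*b)
    k=np.linalg.lstsq(np.c_[d1,-d2],o2-o1,rcond=None)[0]
    p=o1+d1*k[0];q=o2+d2*k[1]; return ((p+q)/2).round(4),np.linalg.norm(p-q).round(4)
print('post top',tri((219.6,174),(230.6,240.4)),onz(t,219.6,174,.19))
print('ball',tri((229.2,201.4),(268.6,239.4)),onz(t,229.2,201.4,.204))
print('foot',onz(t,231.4,184.6,.012), onz(s,205+182/5,205+430/5,.012))
print('mat',onz(t,290.4,200.2,.004),onz(s,205+452/5,205+225/5,.004))
print('rim',onz(t,291,196.3,.084),onz(s,293.6,229,.084),'hend',onz(t,272.4,198.6,.07))
# bottles: cap masks
for n,z in((t,'top'),(s,'side')):
    h=cv2.cvtColor(n['image'],cv2.COLOR_RGB2HSV)
    m=cv2.inRange(h,(20,120,100),(35,255,255))
    k,_,st,c=cv2.connectedComponentsWithStats(m)
    for i in range(1,k):
        if st[i,4]>15: print(z,c[i].round(1),st[i,2:], onz(n,*c[i],.15 if z=='top' else .142).round(3))
print('white',onz(t,428,186.5,.15))
# mug blue mask in top
h=cv2.cvtColor(t['image'],cv2.COLOR_RGB2HSV); m=cv2.inRange(h,(100,120,40),(120,255,255))
k,_,st,c=cv2.connectedComponentsWithStats(m)
for i in range(1,k):
    if st[i,4]>60: print('blue',c[i].round(1),st[i])
```

```text
post top (array([0.5522, 0.3026, 0.1921]), np.float64(0.003)) [0.55123242 0.30226612 0.19      ]
ball (array([0.4646, 0.2709, 0.2013]), np.float64(0.001)) [0.4637809  0.27019469 0.204     ]
foot [0.54986539 0.29979386 0.012     ] [0.54871268 0.30878446 0.012     ]
mat [0.49154205 0.09930247 0.004     ] [0.49081972 0.1059401  0.004     ]
rim [0.49264999 0.09198303 0.084     ] [0.49412826 0.10131435 0.084     ] hend [0.48884898 0.15409263 0.07      ]
top [509.4  11.5] [ 32  16 232] [ 1.077 -0.641  0.15 ]
top [373.4  12.2] [10  4 30] [ 1.088 -0.195  0.15 ]
top [560.3  19.2] [24 19 79] [ 1.045 -0.805  0.15 ]
top [620.   42.3] [ 37  31 484] [ 0.959 -0.99   0.15 ]
top [591.3  56.4] [  9  27 147] [ 0.914 -0.893  0.15 ]
top [563.8  58.3] [  8  20 131] [ 0.91  -0.803  0.15 ]
top [155.7  54.5] [ 72   7 431] [0.962 0.521 0.15 ]
top [303.2  71.1] [ 6 16 64] [0.891 0.041 0.15 ]
top [323.2  82. ] [ 25  30 192] [ 0.852 -0.023  0.15 ]
top [557.9  75.7] [10  6 37] [ 0.852 -0.778  0.15 ]
top [554.6  92.8] [ 30  19 167] [ 0.794 -0.762  0.15 ]
top [485.1 113.4] [ 4 14 21] [ 0.732 -0.536  0.15 ]
top [330
[... 1126 characters left out ...]
3 210.7] [ 8  7 17] [1.017 0.314 0.142]
side [113.6 221.8] [14 15 46] [0.934 0.331 0.142]
white [ 0.50163578 -0.34011986  0.15      ]
blue [174.5  29.3] [164  20  20  19 187]
blue [613.6  65.7] [606  58  14  16  83]
blue [633.3  83.9] [625  78  15  12  69]
blue [477.9  88.6] [460  82  40  17 200]
blue [37.6 98.6] [30 92 14 15 63]
blue [ 22.6 110.4] [  0 103  47  13 205]
blue [511.1 125.3] [493 115  34  23 412]
blue [204.3 160.5] [196 153  18  16 109]
blue [288.8 196.6] [274 188  25  19 271]
blue [520.9 197.5] [504 192  34  12 197]
blue [411.7 230.5] [389 220  37  22 453]
blue [238.9 239.7] [217 229  36  22 424]
blue [304.9 243.5] [302 230   9  29  65]
blue [315.1 245.7] [313 231   5  30  67]
```

```bash
cat >> h.py <<'E'
def Rt(yaw_of_y=None,tz=(0,0,-1),ty=None):
    z=np.array(tz,float);z/=np.linalg.norm(z);y=np.array(ty,float);y-=z*(y@z);y/=np.linalg.norm(y)
    return np.c_[np.cross(y,z),y,z]
CMD=None
def rel(p,Rm,p0=None,R0=None):
    st=arm.observe()
    if p0 is None: p0=np.array(st['eef_pos']); R0=R.from_rotvec(st['orientation']).as_matrix()
    d=R0.T@(np.array(p)-p0); a=np.degrees(R.from_matrix(R0.T@Rm).as_rotvec())
    print('d',d.round(4).tolist(),'a',a.round(2).tolist(),'rows>=',int(np.ceil(max(np.linalg.norm(d)/.05,np.linalg.norm(a)/8.59))))
E
python3 - <<'E'
from h import *
st=arm.observe();M=R.from_rotvec(st['orientation']).as_matrix();print(M.round(3),st['joints'],cams.snapshot('wrist')['mount'].round(3))
for y in((1,.06,0),(-1,-.06,0)):
    rel((.40,-.25,.32),Rt(ty=y)); rel((.48,.10,.26),Rt(ty=y))
E
```

```text
[[ 0.95   0.313 -0.   ]
 [ 0.313 -0.95   0.001]
 [ 0.    -0.001 -1.   ]] [-1.36710994e+00  3.59276736e-01  1.51102414e+00 -2.01316791e-05
  1.27250845e+00 -1.15077373e-01] [[-0.001  0.954  0.299  0.083]
 [ 1.     0.001  0.     0.   ]
 [-0.     0.299 -0.954 -0.184]
 [ 0.     0.     0.     1.   ]]
d [0.3015, -0.237, -0.1194] a [-0.04, -0.04, -75.17] rows>= 9
d [0.4871, -0.5442, -0.0591] a [-0.04, -0.04, -75.17] rows>= 15
d [0.3015, -0.237, -0.1194] a [-0.04, 0.04, 104.83] rows>= 13
d [0.4871, -0.5442, -0.0591] a [-0.04, 0.04, 104.83] rows>= 15
```

Emit:
play_rows(
  rows=[
    {"dz": -0.05},
    {"dz": -0.1},
    {"dx": 0.05,"dy": -0.02,"dz": -0.12,"az": -8},
    {"dx": 0.1,"dy": -0.04,"dz": -0.12,"az": -16},
    {"dx": 0.14,"dy": -0.07,"dz": -0.12,"az": -24},
    {"dx": 0.18,"dy": -0.1,"dz": -0.12,"az": -32},
    {"dx": 0.22,"dy": -0.13,"dz": -0.12,"az": -40},
    {"dx": 0.26,"dy": -0.17,"dz": -0.12,"az": -48},
    {"dx": 0.3,"dy": -0.21,"dz": -0.12,"az": -56},
    {"dx": 0.33,"dy": -0.25,"dz": -0.12,"az": -64},
  ],
)

```text
schema error: expected keys dx, dy, dz, ax, ay, az, hand
```

Run:
```python
from h import *
st=arm.observe();print(st['eef_pos'],st['joints'])
rel((.48,.04,.27),Rt(ty=(1,.06,0)))
```

```text
[ 0.1879623  -0.56944283  0.20036107] [-1.36711502e+00  3.59111996e-01  1.51086122e+00 -1.99919232e-05
  1.27247513e+00 -1.15109332e-01]
d [0.4683, -0.4873, -0.0692] a [-0.04, -0.04, -75.17] rows>= 14
```

Emit:
play_rows(
  rows=[
    {"dx": 0,"dy": 0,"dz": -0.05,"ax": 0,"ay": 0,"az": 0,"hand": 1},
    {"dx": 0.02,"dy": 0,"dz": -0.09,"ax": 0,"ay": 0,"az": -8,"hand": 1},
    {"dx": 0.06,"dy": -0.02,"dz": -0.12,"ax": 0,"ay": 0,"az": -16,"hand": 1},
    {"dx": 0.1,"dy": -0.04,"dz": -0.12,"ax": 0,"ay": 0,"az": -24,"hand": 1},
    {"dx": 0.14,"dy": -0.07,"dz": -0.12,"ax": 0,"ay": 0,"az": -32,"hand": 1},
    {"dx": 0.18,"dy": -0.1,"dz": -0.12,"ax": 0,"ay": 0,"az": -40,"hand": 1},
    {"dx": 0.22,"dy": -0.13,"dz": -0.12,"ax": 0,"ay": 0,"az": -48,"hand": 1},
    {"dx": 0.26,"dy": -0.16,"dz": -0.12,"ax": 0,"ay": 0,"az": -56,"hand": 1},
    {"dx": 0.29,"dy": -0.19,"dz": -0.12,"ax": 0,"ay": 0,"az": -64,"hand": 1},
    {"dx": 0.32,"dy": -0.23,"dz": -0.12,"ax": 0,"ay": 0,"az": -72,"hand": 1},
  ],
)

```text
time_s: 1.25
eef_pos: [0.4209, -0.2499, 0.3207]
orientation: [2.21, 2.232, 0.0]
ft_force: [0.6, 0.3, -0.4]
gripper_width: 1.001
finger_force: 0.0
```

Run:
```python
from h import *
st=arm.observe();print(st['eef_pos'],st['joints'])
rel((.48,.03,.30),Rt(ty=(1,.06,0)))
```

```text
[ 0.42086665 -0.2498913   0.32068944] [-6.77049692e-01  1.02420828e-01  1.55777565e+00 -8.05375666e-08
  1.48075474e+00 -6.87194969e-01]
d [0.2793, 0.062, 0.0206] a [0.03, 0.02, -2.85] rows>= 6
```

Emit:
play_rows(
  rows=[
    {"dx": 0.05,"dy": 0.01,"dz": 0.0,"ax": 0,"ay": 0,"az": -3,"hand": 1},
    {"dx": 0.1,"dy": 0.02,"dz": 0.0,"ax": 0,"ay": 0,"az": -3,"hand": 1},
    {"dx": 0.15,"dy": 0.03,"dz": 0.0,"ax": 0,"ay": 0,"az": -3,"hand": 1},
    {"dx": 0.2,"dy": 0.04,"dz": 0.01,"ax": 0,"ay": 0,"az": -3,"hand": 1},
    {"dx": 0.25,"dy": 0.05,"dz": 0.01,"ax": 0,"ay": 0,"az": -3,"hand": 1},
    {"dx": 0.3,"dy": 0.06,"dz": 0.02,"ax": 0,"ay": 0,"az": -3,"hand": 1},
    {"dx": 0.33,"dy": 0.06,"dz": 0.02,"ax": 0,"ay": 0,"az": -3,"hand": 1},
    {"dx": 0.33,"dy": 0.06,"dz": 0.02,"ax": 0,"ay": 0,"az": -3,"hand": 1},
  ],
)

```text
time_s: 2.05
eef_pos: [0.4777, 0.0834, 0.3003]
orientation: [-2.15, -2.288, -0.001]
ft_force: [-1.1, -1.0, -0.2]
gripper_width: 0.999
finger_force: 0.0
```

Run:
```python
from h import *
s=snap('wrist','w1.png');print(arm.observe()['eef_pos'],s['K'])
for p in((.4925,.095,.084),(.491,.1,.004),(.551,.302,.19),(.464,.2705,.204)):print(proj(s,p))
```

```text
[0.47790659 0.08103884 0.30048928] [[356.3539949    0.         323.34267953]
 [  0.         356.3539949  201.13921231]
 [  0.           0.           1.        ]]
[337.0280291  156.13552063]
[334.11845561 141.89146062]
[ 450.3909072  -112.67746553]
[319.72234746 -76.22624608]
```

View pics/w1.png

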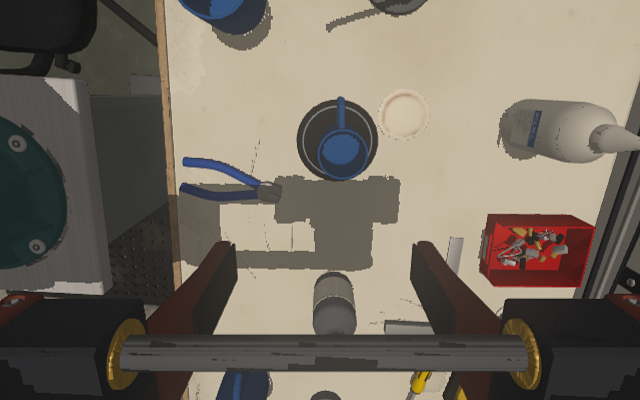

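The mat's mug shows at about (342,155), its handle pointing up to (341,97), and the mat's centre is at (337,140). The hook is out of view.

Run:
```python
from h import *
s=snap('wrist');h=cv2.cvtColor(s['image'],cv2.COLOR_RGB2HSV)
m=cv2.inRange(h,(100,110,40),(125,255,255))
k,l,st,c=cv2.connectedComponentsWithStats(m)
i=l[158,342];print(st[i],c[i])
b=(l==i).astype(np.uint8)
o=cv2.morphologyEx(b,cv2.MORPH_OPEN,np.ones((15,15),np.uint8))
cn=max(cv2.findContours(o,cv2.RETR_EXTERNAL,2)[0],key=cv2.contourArea)
(cx,cy),r=cv2.minEnclosingCircle(cn);print(cx,cy,r,cv2.fitEllipse(cn))
for u,v in((cx,cy),(342,152)):print('rim',onz(s,u,v,.084))
for row in(100,106,112,118,124):
    x=np.where(b[row,320:365])[0]+320;print(row,x.min(),x.max(),onz(s,x.mean(),row,.07).round(4))
# mat by dark mask union blue
d=((h[:,:,2]<75)|(b>0)).astype(np.uint8);d=cv2.morphologyEx(d,cv2.MORPH_OPEN,np.ones((7,7),np.uint8))
k,l,st,c=cv2.connectedComponentsWithStats(d);i=l[140,305];print('mat',st[i]);x,y,w,hh=st[i][:4];print(onz(s,x+(w-1)/2,y+(w-1)/2,.004))
```

```text
[322 132  37  31 830] [340.43975904 146.86385542]
341.0 147.0 17.49295425415039 ((340.4930114746094, 146.86361694335938), (28.46684455871582, 35.013633728027344), 75.34395599365234)
rim [0.49646191 0.10284824 0.084     ]
rim [0.49801463 0.09728088 0.084     ]Traceback (most recent call last):
  File "<stdin>", line 12, in <module>
    return umr_minimum(a, axis, None, out, keepdims, initial, where)
ValueError: zero-size array to reduction operation minimum which has no identity
```

Run:
```python
from h import *
s=snap('wrist');I=s['image'].astype(int)
b=((I[:,:,2]-I[:,:,0]>22)).astype(np.uint8)
k,l,st,c=cv2.connectedComponentsWithStats(b)
i=l[150,342];print(st[i]);b=(l==i).astype(np.uint8)
for row in range(92,188,4):
    x=np.where(b[row,310:375])[0]+310
    if len(x):print(row,x.min(),x.max(),onz(s,x.mean(),row,.07).round(4))
ring=((I.min(2)>120)&(b==0)) 
h=I.max(2)<90
d=(h|(b>0)).astype(np.uint8);d=cv2.morphologyEx(d,cv2.MORPH_OPEN,np.ones((5,5),np.uint8))
for row in (110,120,130,140,150,160):
    x=np.where(d[row,280:400])[0]+280;print('mat',row,x.min(),x.max())
col=np.where(d[80:200,325])[0]+80;print(col.min(),col.max())
```

```text
[321 130  39  32 917]
132 333 352 [0.498  0.1164 0.07  ]
136 327 356 [0.4972 0.1118 0.07  ]
140 324 359 [0.4975 0.1072 0.07  ]
144 323 358 [0.4967 0.1025 0.07  ]
148 322 358 [0.4965 0.0979 0.07  ]
152 323 355 [0.4956 0.0931 0.07  ]
156 326 352 [0.496  0.0884 0.07  ]
160 332 346 [0.4963 0.0837 0.07  ]
mat 110 318 364
mat 120 300 372
mat 130 297 376
mat 140 297 376
mat 150 299 365
mat 160 313 363
98 165
```

Run:
```python
from h import *
s=snap('wrist');I=s['image']
print(I[105,341],I[100,341],I[110,341],I[178,342],I[130,305],I[170,325],arm.observe()['eef_pos'])
cv2.imwrite('pics/w2.png',cv2.resize(I[80:200,270:410,::-1],None,fx=5,fy=5,interpolation=cv2.INTER_CUBIC))
for p in((.498,.096,.084),(.498,.096,.004),(.496,.159,.07)):print((proj(s,p)-[270,80])*5)
```

```text
[ 64  91 129] [ 65  85 119] [ 64  89 127] [203 190 167] [61 58 53] [64 61 57] [0.47829705 0.0782238  0.30087542]
[358.23804056 354.03914051]
[344.03801277 305.06449009]
[366.71172793  61.95278999]
```

View pics/w2.png

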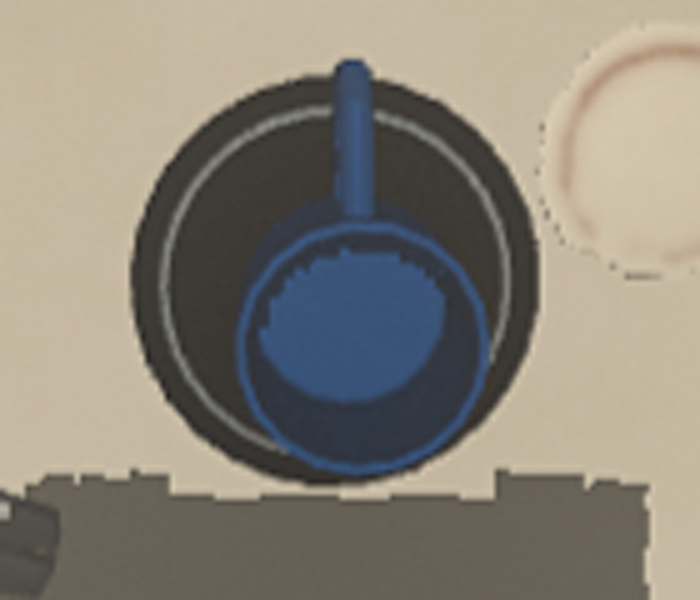

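The rim's centre is at crop (364,348), the handle tip at (352,60) and the mat's centre at (336,280).

Run:
```python
from h import *
s=snap('wrist');print('mat',onz(s,270+336.5/5,80+280/5,.004))
rel((.499,.097,.12),Rt(ty=(.9945,.105,0)));rel((.499,.097,.045),Rt(ty=(.9945,.105,0)))
```

```text
mat [0.49573109 0.10205709 0.004     ]
d [0.018, 0.0216, 0.1809] a [0.01, 0.03, -2.85] rows>= 4
d [0.018, 0.0216, 0.2559] a [0.01, 0.03, -2.85] rows>= 6
```

Emit:
play_rows(
  rows=[
    {"dx": 0.018,"dy": 0.0216,"dz": 0.02,"ax": 0,"ay": 0,"az": -2.85,"hand": 1},
    {"dx": 0.018,"dy": 0.0216,"dz": 0.07,"ax": 0,"ay": 0,"az": -2.85,"hand": 1},
    {"dx": 0.018,"dy": 0.0216,"dz": 0.12,"ax": 0,"ay": 0,"az": -2.85,"hand": 1},
    {"dx": 0.018,"dy": 0.0216,"dz": 0.16,"ax": 0,"ay": 0,"az": -2.85,"hand": 1},
    {"dx": 0.018,"dy": 0.0216,"dz": 0.18,"ax": 0,"ay": 0,"az": -2.85,"hand": 1},
    {"dx": 0.018,"dy": 0.0216,"dz": 0.18,"ax": 0,"ay": 0,"az": -2.85,"hand": 1},
    {"dx": 0.018,"dy": 0.0216,"dz": 0.18,"ax": 0,"ay": 0,"az": -2.85,"hand": 1},
  ],
)

```text
time_s: 3.0
eef_pos: [0.4994, 0.0974, 0.1213]
orientation: [2.102, 2.335, 0.0]
ft_force: [-0.5, 0.2, 0.0]
gripper_width: 1.002
finger_force: 0.0
```

Run:
```python
from h import *
print(arm.observe()['eef_pos']);rel((.499,.097,.045),Rt(ty=(.9945,.105,0)))
```

```text
[0.49941114 0.09735507 0.12131167]
d [-0.0003, -0.0005, 0.0763] a [0.01, 0.0, -0.02] rows>= 2
```

Emit:
play_rows(
  rows=[
    {"dx": 0,"dy": 0,"dz": 0.03,"ax": 0,"ay": 0,"az": 0,"hand": 1},
    {"dx": 0,"dy": 0,"dz": 0.06,"ax": 0,"ay": 0,"az": 0,"hand": 1},
    {"dx": 0,"dy": 0,"dz": 0.075,"ax": 0,"ay": 0,"az": 0,"hand": 1},
    {"dx": 0,"dy": 0,"dz": 0.075,"ax": 0,"ay": 0,"az": 0,"hand": 1},
    {"dx": 0,"dy": 0,"dz": 0.075,"ax": 0,"ay": 0,"az": 0,"hand": 0.3},
    {"dx": 0,"dy": 0,"dz": 0.075,"ax": 0,"ay": 0,"az": 0,"hand": 0.1},
    {"dx": 0,"dy": 0,"dz": 0.075,"ax": 0,"ay": 0,"az": 0,"hand": -0.2},
    {"dx": 0,"dy": 0,"dz": 0.075,"ax": 0,"ay": 0,"az": 0,"hand": -0.2},
    {"dx": 0,"dy": 0,"dz": 0.075,"ax": 0,"ay": 0,"az": 0,"hand": -0.2},
    {"dx": 0,"dy": 0,"dz": 0.075,"ax": 0,"ay": 0,"az": 0,"hand": -0.2},
  ],
)

```text
time_s: 4.0
eef_pos: [0.4993, 0.0984, 0.0465]
orientation: [2.099, 2.336, 0.001]
ft_force: [-1.1, -0.5, 6.7]
gripper_width: 0.64
finger_force: 30.0
```

Run:
```python
from h import *
R1=Rt(ty=(.939,.345,0)); R0=Rt(ty=(.9945,.105,0))
rel((.499,.098,.20),R0);rel((.435,.15,.20),R1);rel((.443,.2175,.20),R1)
```

```text
d [-0.0004, -0.0002, -0.1535] a [0.06, 0.01, 0.1] rows>= 4
d [0.0581, -0.0583, -0.1536] a [0.06, 0.02, -14.05] rows>= 4
d [0.1244, -0.0431, -0.1535] a [0.06, 0.02, -14.05] rows>= 5
```

Emit:
play_rows(
  rows=[
    {"dx": 0,"dy": 0,"dz": -0.03,"ax": 0,"ay": 0,"az": 0,"hand": -0.2},
    {"dx": 0,"dy": 0,"dz": -0.07,"ax": 0,"ay": 0,"az": 0,"hand": -0.2},
    {"dx": 0,"dy": 0,"dz": -0.11,"ax": 0,"ay": 0,"az": 0,"hand": -0.2},
    {"dx": 0,"dy": -0.02,"dz": -0.15,"ax": 0,"ay": 0,"az": -4,"hand": -0.2},
    {"dx": 0.03,"dy": -0.05,"dz": -0.1535,"ax": 0,"ay": 0,"az": -9,"hand": -0.2},
    {"dx": 0.06,"dy": -0.058,"dz": -0.1535,"ax": 0,"ay": 0,"az": -14,"hand": -0.2},
    {"dx": 0.095,"dy": -0.05,"dz": -0.1535,"ax": 0,"ay": 0,"az": -14,"hand": -0.2},
    {"dx": 0.1245,"dy": -0.043,"dz": -0.1535,"ax": 0,"ay": 0,"az": -14,"hand": -0.2},
    {"dx": 0.1245,"dy": -0.043,"dz": -0.1535,"ax": 0,"ay": 0,"az": -14,"hand": -0.2},
    {"dx": 0.1245,"dy": -0.043,"dz": -0.1535,"ax": 0,"ay": 0,"az": -14,"hand": -0.2},
  ],
)

```text
time_s: 5.0
eef_pos: [0.4422, 0.2178, 0.1989]
orientation: [-1.797, -2.577, 0.002]
ft_force: [0.1, -0.6, -1.2]
gripper_width: 0.64
finger_force: 30.0
```

Run:
```python
from h import *
st=arm.observe();print(st['eef_pos'],st['joints'],st['finger_force'])
s=snap('wrist');t=snap('side')
a=s['image'][:300,180:560];b=cv2.resize(t['image'][190:290,200:330],None,fx=3,fy=3,interpolation=cv2.INTER_CUBIC)
cv2.imwrite('pics/w3.png',np.hstack([a,b])[:,:,::-1]); print(a.shape,b.shape)
```

```text
[0.44222906 0.21775918 0.19894565] [ 3.17615999e-01  2.06962914e-01  1.73649176e+00 -3.77626138e-04
  1.19924170e+00 -3.52160538e-02] 29.974030871526338
(300, 380, 3) (300, 390, 3)
```

View pics/w3.png

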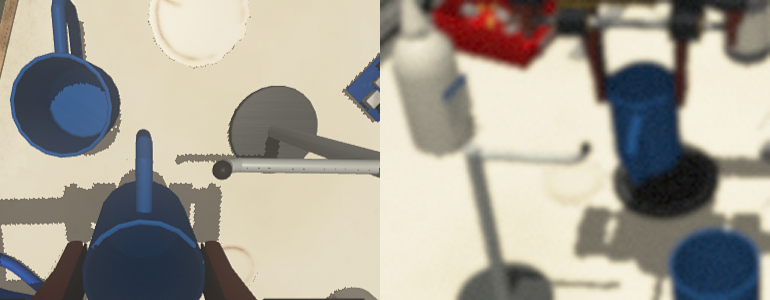

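In the wrist view the arm is level in the image at row ~166, with the ball at (402,170) and the handle tip at (323,130). The side view shows the mug held upright in line with the hook.

Run:
```python
from h import *
s=snap('wrist');st=arm.observe();M=R.from_rotvec(st['orientation']).as_matrix();p0=np.array(st['eef_pos'])
f=lambda u,v,z:(M.T@(onz(s,u,v,z)-p0)).round(4)
print('ball',onz(s,402,170,.204),f(402,170,.204));print('arm',[f(u,v,.19) for u,v in((430,166.5),(490,167),(555,167))])
print('handle end',f(323,130,.222),'root',f(324,211,.222),'rim',f(328,222,.236))
```

```text
ball [0.46575962 0.27089654 0.204     ] [ 0.0429  0.0406 -0.0051]
arm [array([0.0418, 0.059 , 0.0089]), array([0.0416, 0.0921, 0.0089]), array([0.0416, 0.1279, 0.0088])]
handle end [ 0.0651  0.0001 -0.023 ] root [ 0.0269  0.0006 -0.023 ] rim [ 0.0265  0.0023 -0.037 ]
```

Emit:
play_rows(
  rows=[
    {"dx": -0.004,"dy": 0.01,"dz": 0,"ax": 0,"ay": 0,"az": 0,"hand": -0.2},
    {"dx": -0.004,"dy": 0.03,"dz": 0,"ax": 0,"ay": 0,"az": 0,"hand": -0.2},
    {"dx": -0.004,"dy": 0.05,"dz": 0,"ax": 0,"ay": 0,"az": 0,"hand": -0.2},
    {"dx": -0.004,"dy": 0.068,"dz": 0,"ax": 0,"ay": 0,"az": 0,"hand": -0.2},
    {"dx": -0.004,"dy": 0.068,"dz": 0,"ax": 0,"ay": 0,"az": 0,"hand": -0.2},
    {"dx": -0.004,"dy": 0.068,"dz": 0.008,"ax": 0,"ay": 0,"az": 0,"hand": -0.2},
    {"dx": -0.004,"dy": 0.068,"dz": 0.016,"ax": 0,"ay": 0,"az": 0,"hand": -0.2},
    {"dx": -0.004,"dy": 0.068,"dz": 0.021,"ax": 0,"ay": 0,"az": 0,"hand": -0.2},
    {"dx": -0.004,"dy": 0.068,"dz": 0.021,"ax": 0,"ay": 0,"az": 0,"hand": -0.2},
  ],
)

```text
time_s: 6.05
eef_pos: [0.5065, 0.2367, 0.1771]
orientation: [-1.798, -2.574, 0.003]
ft_force: [0.6, 0.0, -2.2]
gripper_width: 0.639
finger_force: 30.0
```

Emit:
play_rows(
  rows=[
    {"dx": 0,"dy": 0,"dz": 0.002,"ax": 0,"ay": 0,"az": 0,"hand": -0.2},
    {"dx": 0,"dy": 0,"dz": 0.003,"ax": 0,"ay": 0,"az": 0,"hand": -0.2},
    {"dx": 0,"dy": 0,"dz": 0.003,"ax": 0,"ay": 0,"az": 0,"hand": -0.2},
  ],
)

```text
time_s: 6.35
eef_pos: [0.508, 0.2373, 0.1754]
orientation: [1.799, 2.575, 0.0]
ft_force: [0.4, -0.4, -1.5]
gripper_width: 0.637
finger_force: 30.0
```

Emit:
play_rows(
  rows=[
    {"dx": 0,"dy": 0,"dz": 0.001,"ax": 0,"ay": 0,"az": 0,"hand": -0.2},
    {"dx": 0,"dy": 0,"dz": 0.002,"ax": 0,"ay": 0,"az": 0,"hand": -0.2},
    {"dx": 0,"dy": 0,"dz": 0.002,"ax": 0,"ay": 0,"az": 0,"hand": -0.2},
  ],
)

```text
time_s: 6.65
eef_pos: [0.5083, 0.2374, 0.1738]
orientation: [1.799, 2.575, 0.001]
ft_force: [0.1, -1.2, 3.1]
gripper_width: 0.644
finger_force: 30.0
```

Emit:
play_rows(
  rows=[
    {"dx": 0,"dy": 0,"dz": 0,"ax": 0,"ay": 0,"az": 0,"hand": 0.4},
    {"dx": 0,"dy": 0,"dz": 0,"ax": 0,"ay": 0,"az": 0,"hand": 0.6},
    {"dx": 0,"dy": 0,"dz": 0,"ax": 0,"ay": 0,"az": 0,"hand": 0.95},
    {"dx": 0,"dy": 0,"dz": 0,"ax": 0,"ay": 0,"az": 0,"hand": 0.95},
    {"dx": 0,"dy": 0,"dz": 0,"ax": 0,"ay": 0,"az": 0,"hand": 0.95},
    {"dx": 0,"dy": 0,"dz": -0.03,"ax": 0,"ay": 0,"az": 0,"hand": 0.95},
    {"dx": 0,"dy": 0,"dz": -0.07,"ax": 0,"ay": 0,"az": 0,"hand": 0.95},
    {"dx": 0,"dy": 0,"dz": -0.11,"ax": 0,"ay": 0,"az": 0,"hand": 0.95},
    {"dx": 0,"dy": 0,"dz": -0.13,"ax": 0,"ay": 0,"az": 0,"hand": 0.95},
    {"dx": 0,"dy": 0,"dz": -0.13,"ax": 0,"ay": 0,"az": 0,"hand": 0.95},
  ],
)

```text
time_s: 7.65
eef_pos: [0.5101, 0.238, 0.3069]
orientation: [1.797, 2.572, 0.009]
ft_force: [0.9, -0.3, 0.6]
gripper_width: 0.975
finger_force: 0.0
```

Run:
```python
from h import *
s=snap('wrist');t=snap('side');print(arm.observe()['eef_pos'],arm.observe()['joints'])
a=s['image'][:300,180:560];b=cv2.resize(t['image'][190:290,200:330],None,fx=3,fy=3,interpolation=cv2.INTER_CUBIC)
cv2.imwrite('pics/w4.png',np.hstack([a,b])[:,:,::-1])
```

```text
[0.50785504 0.23720266 0.30284052] [ 3.13631144e-01  2.25222110e-01  1.44832322e+00  1.27351413e-04
  1.46808565e+00 -3.74340178e-02]
```

View pics/w4.png

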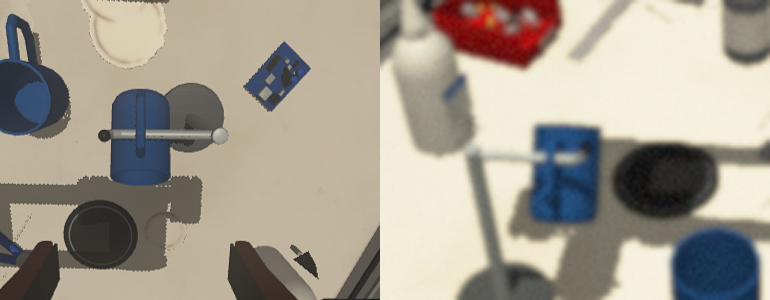

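The mug hangs by its handle on the arm. Mat's centre is at about (280.5,234) in the wrist image. Next: the bottle.

```bash
cat >> h.py <<'E'
def tool(yaw,p,roll=0):
    y,p=np.radians([yaw,p]); z=np.array([np.cos(p)*np.cos(y),np.cos(p)*np.sin(y),-np.sin(p)])
    M=Rt(tz=z,ty=(np.sin(y),-np.cos(y),0))
    return M@R.from_euler('z',roll,degrees=True).as_matrix()
E
python3 - <<'E'
from h import *
s=snap('wrist');print('mat',onz(s,280.5,234,.004))
from scipy.optimize import least_squares as L
D=np.array([[.3593,1.5110,.596,.2004],[.1024,1.5578,.4846,.3207],[.2070,1.7365,.488,.1989],[.2252,1.4483,.556,.3028]])
def f(x):
    a,b,h,c=x;q=D[:,0];w=q+D[:,1];return np.r_[c+a*np.sin(q)+b*np.sin(w)-D[:,2],h+a*np.cos(q)+b*np.cos(w)-D[:,3]]
r=L(f,[.4,.4,0,0]);print(r.x.round(4),r.cost)
B=np.array([.503,-.121,.065]);M=tool(-21,40)
for k,up in((.0,0),(.16,.06)):
    rel(B+(.019-k)*M[:,2]+[0,0,up],M); print(B+(.019-k)*M[:,2]+[0,0,up])
rel((.40,.08,.36),tool(0,89))
E
```

```text
mat [0.48986377 0.10356764 0.004     ]
[ 0.5298  0.4347 -0.1663 -0.0071] 0.0002795799459306945
d [-0.3443, -0.1156, 0.2493] a [-56.5, 25.77, 120.99] rows>= 16
[ 0.51658812 -0.12621599  0.05278704]
d [-0.2637, -0.2083, 0.0866] a [-56.5, 25.77, 120.99] rows>= 16
[ 0.40216186 -0.08229187  0.21563305]
d [-0.1105, -0.1548, -0.0578] a [-1.05, 0.78, 110.11] rows>= 13
```

Emit:
play_rows(
  rows=[
    {"dx": -0.02,"dy": -0.03,"dz": -0.03,"ax": 0,"ay": 0,"az": 8.5,"hand": 1},
    {"dx": -0.05,"dy": -0.06,"dz": -0.05,"ax": 0,"ay": 0,"az": 17,"hand": 1},
    {"dx": -0.08,"dy": -0.09,"dz": -0.06,"ax": 0,"ay": 0,"az": 25.5,"hand": 1},
    {"dx": -0.11,"dy": -0.12,"dz": -0.06,"ax": 0,"ay": 0,"az": 34,"hand": 1},
    {"dx": -0.13,"dy": -0.15,"dz": -0.06,"ax": 0,"ay": 0,"az": 42.5,"hand": 1},
    {"dx": -0.15,"dy": -0.15,"dz": -0.06,"ax": 0,"ay": 0,"az": 51,"hand": 1},
    {"dx": -0.16,"dy": -0.15,"dz": -0.06,"ax": 0,"ay": 0,"az": 59.5,"hand": 1},
    {"dx": -0.17,"dy": -0.15,"dz": -0.06,"ax": 0,"ay": 0,"az": 68,"hand": 1},
    {"dx": -0.18,"dy": -0.16,"dz": -0.06,"ax": 0,"ay": 0,"az": 76.5,"hand": 1},
    {"dx": -0.19,"dy": -0.16,"dz": -0.06,"ax": 0,"ay": 0,"az": 85,"hand": 1},
  ],
)

```text
time_s: 8.8
eef_pos: [0.4214, 0.0034, 0.3612]
orientation: [-3.067, -0.673, 0.007]
ft_force: [0.1, 0.5, -0.4]
gripper_width: 1.003
finger_force: 0.0
```

Run:
```python
from h import *
print(arm.observe()['eef_pos'],np.round(arm.observe()['joints'],3))
B=np.array([.503,-.121,.065])
for y,p in((-21,40),):
    M=tool(y,p); rel(B+(.019-.15)*M[:,2]+[0,0,.09],M);print(B+(.019-.15)*M[:,2]+[0,0,.09])
```

```text
[0.42140587 0.00338702 0.36120288] [-0.156 -0.026  1.598 -0.     1.574  0.983]
d [-0.0475, 0.0755, 0.122] a [-19.98, 47.5, 42.74] rows>= 8
[ 0.4093135  -0.08503712  0.23920518]
```

Emit:
play_rows(
  rows=[
    {"dx": -0.005,"dy": 0.008,"dz": 0.01,"ax": -2.4,"ay": 5.7,"az": 5.1,"hand": 1},
    {"dx": -0.01,"dy": 0.016,"dz": 0.02,"ax": -4.8,"ay": 11.4,"az": 10.3,"hand": 1},
    {"dx": -0.015,"dy": 0.025,"dz": 0.04,"ax": -7.2,"ay": 17.1,"az": 15.4,"hand": 1},
    {"dx": -0.02,"dy": 0.035,"dz": 0.055,"ax": -9.6,"ay": 22.8,"az": 20.5,"hand": 1},
    {"dx": -0.025,"dy": 0.045,"dz": 0.07,"ax": -12,"ay": 28.5,"az": 25.6,"hand": 1},
    {"dx": -0.03,"dy": 0.053,"dz": 0.085,"ax": -14.4,"ay": 34.2,"az": 30.8,"hand": 1},
    {"dx": -0.036,"dy": 0.06,"dz": 0.1,"ax": -16.8,"ay": 39.9,"az": 35.9,"hand": 1},
    {"dx": -0.042,"dy": 0.068,"dz": 0.11,"ax": -19.2,"ay": 45.6,"az": 41,"hand": 1},
    {"dx": -0.0475,"dy": 0.0755,"dz": 0.122,"ax": -20,"ay": 47.5,"az": 42.74,"hand": 1},
    {"dx": -0.0475,"dy": 0.0755,"dz": 0.122,"ax": -20,"ay": 47.5,"az": 42.74,"hand": 1},
  ],
)

```text
time_s: 9.8
eef_pos: [0.4484, -0.0874, 0.269]
orientation: [2.691, -0.496, 1.208]
ft_force: [5.8, 5.0, 5.9]
gripper_width: 0.998
finger_force: 0.0
```

Run:
```python
from h import *
st=arm.observe();print(st['eef_pos'],np.round(st['joints'],3),R.from_rotvec(st['orientation']).as_matrix().round(3))
s=snap('wrist','w5.png')
for p in((.503,-.121,.15),(.503,-.121,.0),(.502,-.34,.15)):print(proj(s,p))
```

```text
[ 0.44844389 -0.08739104  0.26903874] [-0.297 -0.266  2.377 -0.276  0.195  1.886] [[ 0.621 -0.357  0.697]
 [-0.236 -0.934 -0.269]
 [ 0.747  0.002 -0.664]]
[335.53868342 234.73384789]
[331.78381677 284.78583846]
[528.75686742 168.30969927]
```

View pics/w5.png

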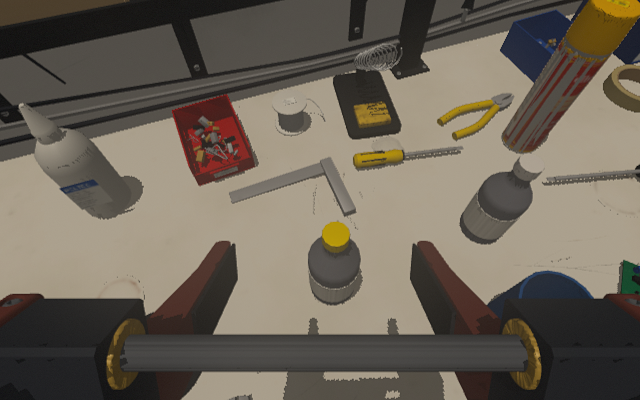

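The bottle stands between the fingers, yellow cap at (336,235); the prediction from (0.503,-0.121) was (335.5,234.7), so the position is good. The arm is at its reach limit here, so I'll fit its kinematics.

```bash
cat > kin.py <<'E'
from h import *
from scipy.optimize import least_squares as L
E=lambda a,q:R.from_euler(a,q).as_matrix()
def fk(q,x):
    a,b,h,d,lat,c=x
    A=E('z',q[0])@E('y',q[1]); B=A@E('y',q[2]); M=B@E('z',q[3])@E('y',q[4])@E('z',q[5]+np.pi*0)
    p=E('z',q[0])@[c,lat,h]+A@[0,0,a]+B@[0,0,b]+M@[0,0,d]
    return p,M
J=[([-1.36711,.35911,1.51086,0,1.27248,-.11511],(.18796,-.56944,.20036)),
([-.67705,.10242,1.55778,0,1.48075,-.6872],(.42087,-.24989,.32069)),
([.317616,.206963,1.736492,-.0004,1.199242,-.035216],(.44223,.21776,.19895)),
([.313631,.225222,1.448323,.0001,1.468086,-.03744],(.50786,.2372,.30284)),
([-.156,-.026,1.598,0,1.574,.983],(.42141,.00339,.3612)),
([-.297,-.266,2.377,-.276,.195,1.886],(.44844,-.08739,.26904))]
X=L(lambda x:np.concatenate([fk(q,x)[0]-p for q,p in J]),[.5,.43,.2,.3,.07,0]).x
lo=np.array([-2.97,-1.01,.21,-.96,.2,-2.98]);hi=np.array([2.97,2.36,2.38,4.11,2.71,2.98])
OFF=None
def ik(p,M,q0,w=.3):
    def f(q):
        P,N=fk(q,X); return np.r_[P-p,w*R.from_matrix(N.T@M).as_rotvec()]
    r=L(f,np.clip(q0,lo+.03,hi-.03),bounds=(lo+.02,hi-.02)); return r.x,np.abs(r.fun).max()
E
python3 - <<'E'
from kin import *
print(X.round(4)); print([np.round(fk(q,X)[0]-p,4).tolist() for q,p in J])
print(fk(J[-1][0],X)[1].round(3)); print(fk(J[0][0],X)[1].round(3))
E
```

```text
[0.5606 0.3817 0.1247 0.327  0.0682 0.0385]
[[0.0002, -0.0043, 0.0096], [-0.007, 0.0047, 0.0005], [0.0199, 0.0058, 0.0084], [-0.0121, -0.0046, 0.0021], [-0.0115, 0.0012, -0.0036], [0.0085, 0.0008, -0.0171]]
[[ 0.358  0.621  0.697]
 [ 0.934 -0.236 -0.269]
 [-0.002  0.747 -0.664]]
[[-0.313  0.95  -0.   ]
 [ 0.95   0.313  0.001]
 [ 0.001  0.    -1.   ]]
```

```bash
sed -i "s/a,b,h,d,lat,c=x/a,b,h,d,lat,c,e=x/; s/B@\[0,0,b\]/B@[e,0,b]/; s/\[.5,.43,.2,.3,.07,0\]/[.5,.43,.2,.3,.07,0,0]/; s/q\[5\]+np.pi\*0/q[5]+np.pi\/2/" kin.py
python3 - <<'E'
from kin import *
print(X.round(4)); print([np.round(fk(q,X)[0]-p,4).tolist() for q,p in J])
B=np.array([.503,-.121,.065]);Mt=np.array([.493,.103,.07]);q0=np.array(J[-1][0])
for p in(25,40,50,60):
  for yw in(-21,-10):
    M=tool(yw,p)
    for k in(.0,.08,.13):
        q,e=ik(B+(.019-k)*M[:,2],M,q0);print('B',p,yw,k,e.round(3),q.round(2))
    M=tool(yw+24,p);q,e=ik(Mt+.019*M[:,2],M,q0);print('mat',p,yw+24,e.round(3),q.round(2))
for x in(.55,.62,.7):
  for p in(-20,-10,0,10,20):
    q,e=ik((x,0,.4),tool(-6,p),q0);q2,e2=ik((x,0,.4),tool(-6,p,-170),q0-[0,0,0,0,0,3]);q3,e3=ik((x,0,.4),tool(-6,p,0),[0,0,1,3.1,.5,-1.5]);print('air',x,p,e.round(3),e2.round(3),e3.round(3),q3.round(2))
E
```

```text
[6.109e-01 4.332e-01 2.665e-01 4.034e-01 6.890e-02 4.000e-04 1.120e-01]
[[0.0, 0.0, 0.0], [-0.0, 0.0, -0.0001], [0.0, 0.0, 0.0], [-0.0, -0.0, -0.0001], [0.0, 0.0001, 0.0001], [-0.0, -0.0001, 0.0]]
B 25 -21 0.0 0.156 [-0.21  0.2   2.21 -0.94  0.22  2.65]
B 25 -21 0.08 0.138 [-0.19 -0.01  2.36 -0.94  0.22  2.66]
B 25 -21 0.13 0.132 [-0.18 -0.03  2.36 -0.94  0.22  2.66]
mat 25 3 0.154 [ 0.23  0.17  2.24 -0.94  0.22  2.66]
B 25 -10 0.0 0.159 [-0.18  0.2   2.21 -0.94  0.22  2.55]
B 25 -10 0.08 0.089 [-1.07  0.4   2.36  1.55  0.8  -0.86]
B 25 -10 0.13 0.097 [-1.23  0.25  2.36  1.24  0.9  -0.65]
mat 25 14 0.086 [-0.33  0.53  2.36  2.16  0.7  -1.18]
B 40 -21 0.0 0.096 [-0.21  0.27  2.2  -0.94  0.22  2.65]
B 40 -21 0.08 0.075 [-0.19  0.07  2.34 -0.94  0.22  2.65]
B 40 -21 0.13 0.064 [-0.18  0.01  2.36 -0.94  0.22  2.65]
mat 40 3 0.095 [ 0.23  0.24  2.23 -0.94  0.22  2.66]
B 40 -10 0.0 0.049 [-0.56  0.45  2.36  2.43  0.43 -1.2 ]
B 40 -10 0.08 0.065 [-0.64  0.16  2.36  1.48  0.32 -0.29]
B 40 -10 0.13 0.068 [-0.72 -0.02  2.36  0.99  0.43  0.16]
mat 40 14 0.055 [-0.09  0.4   2.36  2.43  0.36 -1.1
[... 1204 characters left out ...]
[-0.2  -0.24  2.36  2.67  0.22 -1.14]
air 0.62 -20 0.214 0.207 0.044 [ 0.05  0.95  2.36  3.42  2.2  -1.48]
air 0.62 -10 0.171 0.165 0.05 [ 0.19  0.44  2.36  3.59  1.38 -1.7 ]
air 0.62 0 0.128 0.123 0.032 [ 0.    0.12  2.36  3.36  0.81 -1.71]
air 0.62 10 0.085 0.081 0.01 [-0.1   0.01  2.36  3.17  0.59 -1.59]
air 0.62 20 0.042 0.038 0.0 [-0.12 -0.1   2.27  3.08  0.25 -1.51]
air 0.7 -20 0.224 0.217 0.0 [-0.09  0.8   2.36  3.16  1.94 -1.57]
air 0.7 -10 0.179 0.173 0.01 [-0.07  0.57  2.36  3.19  1.54 -1.58]
air 0.7 0 0.135 0.129 0.0 [-0.09  0.35  2.35  3.16  1.13 -1.58]
air 0.7 10 0.09 0.085 0.0 [-0.09  0.16  2.26  3.16  0.68 -1.59]
air 0.7 20 0.046 0.041 0.0 [-0.09  0.04  2.14  3.19  0.26 -1.61]
```

```bash
cat > s.py <<'E'
from kin import *
B=np.array([.503,-.121,.08]);Mt=np.array([.493,.103,.084])
S=[np.array([0,.2,2.1,a,b,c]) for a in(-.6,.5,1.6,3.1) for b in(.4,1.2) for c in(-1.5,0,1.5)]
def best(p,M):
    r=min((ik(p,M,s+[np.arctan2(p[1],p[0]),0,0,0,0,0]) for s in S),key=lambda t:t[1]); return r
for p in(42,50,57):
  for yw in range(-100,101,25):
    for roll in (0,180):
      o=[]
      for P,dy in((B,-13),(Mt,12)):
        M=tool(yw+dy,p,roll)
        q,e=best(P+.012*M[:,2],M); q2,e2=ik(P-.08*M[:,2],M,q); o+=[e,e2]; o.append(q.round(1).tolist()) if e<.004 else 0
      if o[0]<.004: print(p,yw,roll,[x if isinstance(x,list) else round(float(x),3) for x in o])
E
time timeout 560 python3 s.py
```

```text
42 -100 0 [0.0, 0.0, [0.1, 0.7, 1.6, -0.7, 1.4, -2.2], 0.0, 0.0, [0.6, 0.7, 1.7, -0.7, 1.4, -2.2]]
42 -100 180 [0.0, 0.0, [0.1, 0.7, 1.6, -0.7, 1.4, 0.9], 0.0, 0.0, [0.6, 0.7, 1.7, -0.7, 1.4, 0.9]]
42 50 0 [0.0, 0.0, [-1.0, 0.6, 2.2, 1.2, 0.9, -1.1], 0.0, 0.0, [-0.6, 0.5, 2.2, 1.2, 0.9, -1.1]]
42 50 180 [0.0, 0.0, [-1.0, 0.6, 2.2, 1.2, 0.9, 2.1], 0.0, 0.0, [-0.6, 0.5, 2.2, 1.2, 0.9, 2.1]]
42 75 0 [0.0, 0.0, [-0.9, 0.6, 1.9, 0.8, 1.2, -1.0], 0.0, 0.0, [-0.5, 0.6, 1.9, 0.8, 1.2, -1.0]]
42 75 180 [0.0, 0.0, [-0.9, 0.6, 1.9, 0.8, 1.2, 2.2], 0.0, 0.0, [-0.5, 0.6, 1.9, 0.8, 1.2, 2.2]]
42 100 0 [0.0, 0.0, [-0.8, 0.7, 1.6, 0.6, 1.5, -1.0], 0.0, 0.0, [-0.4, 0.7, 1.7, 0.6, 1.5, -1.0]]
42 100 180 [0.0, 0.0, [-0.8, 0.7, 1.6, 0.6, 1.5, 2.1], 0.0, 0.0, [-0.4, 0.7, 1.7, 0.6, 1.5, 2.1]]
50 -100 0 [0.0, 0.0, [0.1, 0.6, 1.7, -0.6, 1.3, -2.3], 0.0, 0.0, [0.5, 0.6, 1.7, -0.6, 1.3, -2.3]]
50 -100 180 [0.0, 0.0, [0.1, 0.6, 1.7, -0.6, 1.3, 0.8], 0.0, 0.0, [0.5, 0.6, 1.7, -0.6, 1.3, 0.8]]
50 -75 0 [0.0, 0.0, [0.1, 0.6, 1.9, -0.9, 1.0, -2.4], 0.0, 0.0, [0.6, 0.5, 1.9, -0.9, 1.0, -2.4]]
50 -75 180 [0.0, 0.0, 
[... 1519 characters left out ...]
7, 0.4, 2.3, 1.3, 0.5, 2.6], 0.0, 0.001, [-0.3, 0.3, 2.3, 1.3, 0.5, 2.6]]
57 50 0 [0.0, 0.0, [-0.8, 0.4, 2.1, 0.9, 0.8, -0.6], 0.0, 0.0, [-0.4, 0.4, 2.1, 0.9, 0.8, -0.6]]
57 50 180 [0.0, 0.0, [-0.8, 0.4, 2.1, 0.9, 0.8, 2.6], 0.0, 0.0, [-0.4, 0.4, 2.1, 0.9, 0.8, 2.5]]
57 75 0 [0.0, 0.0, [-0.8, 0.5, 1.9, 0.6, 1.0, -0.7], 0.0, 0.0, [-0.4, 0.5, 1.9, 0.6, 1.0, -0.7]]
57 75 180 [0.0, 0.0, [-0.8, 0.5, 1.9, 0.6, 1.0, 2.4], 0.0, 0.0, [-0.4, 0.5, 1.9, 0.6, 1.0, 2.4]]
57 100 0 [0.0, 0.0, [-0.7, 0.6, 1.7, 0.5, 1.3, -0.9], 0.0, 0.0, [-0.3, 0.6, 1.7, 0.5, 1.3, -0.9]]
57 100 180 [0.0, 0.0, [-0.7, 0.6, 1.7, 0.5, 1.3, 2.2], 0.0, 0.0, [-0.3, 0.6, 1.7, 0.5, 1.3, 2.2]]
real	1m52.108s
user	1m51.982s
sys	0m0.220s
```

```bash
cat >> kin.py <<'E'
def rows(path,q0=None):
    """path: list of joint vectors; print rows relative to pose at q0 (measured joints)"""
    p0,M0=fk(arm.observe()['joints'] if q0 is None else q0,X); out=[]
    for q in path:
        p,M=fk(q,X); d=M0.T@(p-p0); a=np.degrees(R.from_matrix(M0.T@M).as_rotvec())
        print(p.round(3),'|',d.round(3).tolist(),a.round(1).tolist())
def dens(qs):
    out=[]
    for a,b in zip(qs[:-1],qs[1:]):
        f=[fk(a+(b-a)*t,X) for t in np.linspace(0,1,51)]
        L1=sum(np.linalg.norm(f[i+1][0]-f[i][0]) for i in range(50))/.045; L2=sum(np.linalg.norm(R.from_matrix(f[i][1].T@f[i+1][1]).as_rotvec(degrees=True)) for i in range(50))/8
        L3=np.max(np.abs(b-a)/np.array([.15,.15,.2,.2,.2,.2])); n=int(np.ceil(max(L1,L2,L3)))
        out+=[a+(b-a)*t for t in np.arange(1,n+1)/n]
    return out
E
python3 - <<'E'
from kin import *
q=np.array(arm.observe()['joints']);print(q.round(3),arm.observe()['eef_pos'],fk(q,X)[0])
B=np.array([.503,-.121,.075]);M=tool(37,45,180)
g,e=ik(B+.014*M[:,2],M,[-1,.6,2.2,1.2,.9,2.1]);pre,e2=ik(B+(.014-.1)*M[:,2],M,g);pp,e3=ik(B+(.014-.1)*M[:,2]+[0,0,.12],M,pre)
print(g.round(3),e,pre.round(3),e2,pp.round(3),e3)
P=dens([q,pp]);print(len(P));rows(P[:10])
np.save('pp.npy',pp);np.save('pre.npy',pre);np.save('g.npy',g)
rows(P[10:20],P[9]);
E
```

```text
[-0.296 -0.263  2.377 -0.28   0.198  1.892] [ 0.44749968 -0.08756095  0.26683085] [ 0.44774453 -0.08764216  0.26693866]
[-0.964  0.541  2.163  1.141  0.891  2.147] 6.772360450213455e-15 [-1.141  0.375  2.125  0.903  1.075  2.298] 1.8193531838685118e-11 [-1.141  0.149  1.997  0.796  1.311  2.583] 4.508012851900389e-10
18
[ 0.438 -0.107  0.251] | [-0.013, 0.022, 0.009] [-2.4, -3.6, 7.4]
[ 0.427 -0.123  0.236] | [-0.027, 0.041, 0.016] [-4.6, -7.1, 14.9]
[ 0.417 -0.135  0.221] | [-0.042, 0.056, 0.022] [-6.7, -10.5, 22.4]
[ 0.406 -0.144  0.208] | [-0.056, 0.067, 0.026] [-8.5, -13.7, 29.9]
[ 0.397 -0.149  0.196] | [-0.069, 0.075, 0.028] [-10.1, -16.9, 37.5]
[ 0.389 -0.151  0.187] | [-0.081, 0.08, 0.03] [-11.5, -20.0, 45.2]
[ 0.383 -0.151  0.179] | [-0.091, 0.082, 0.031] [-12.7, -23.0, 52.8]
[ 0.38  -0.149  0.173] | [-0.098, 0.082, 0.032] [-13.6, -25.9, 60.4]
[ 0.379 -0.146  0.169] | [-0.102, 0.079, 0.033] [-14.2, -28.7, 67.9]
[ 0.38  -0.142  0.168] | [-0.103, 0.075, 0.033] [-14.6, -31.5, 75.5]
[ 0.384 -0.139  0.17 ] | [-0.004, -0.004, -0.0] [-0.2, -3.6, 7.0]
[ 0.39  -0.135  0.174] | [-0.008, -0.011, -0.003] [-0.3, -7.3, 13.9]
[ 0.398 -0.134  0.181] | [-0.011, -0.02, -0.007] [-0.1, -11.1, 20.6]
[ 0.408 -0.133  0.191] | [-0.012, -0.032, -0.013] [0.2, -15.1, 27.0]
[ 0.419 -0.135  0.204] | [-0.012, -0.047, -0.021] [0.7, -19.2, 33.3]
[ 0.431 -0.14   0.219] | [-0.009, -0.063, -0.032] [1.5, -23.4, 39.2]
[ 0.443 -0.147  0.236] | [-0.004, -0.081, -0.045] [2.4, -27.7, 44.8]
[ 0.454 -0.158  0.256] | [0.005, -0.099, -0.06] [3.5, -32.1, 50.1]
```

Run:
```python
from kin import *
q=np.array(arm.observe()['joints']);pp=np.load('pp.npy');m=(q+pp)/2;m[1]-=.2
P=dens([q,m,pp]);np.save('P.npy',P);print(len(P));rows(P[:10]);rows(P[10:20],P[9]);print(q-lo,hi-q)
```

```text
19
[ 0.438 -0.108  0.261] | [-0.006, 0.022, 0.003] [-2.3, -2.3, 7.4]
[ 0.428 -0.124  0.255] | [-0.012, 0.041, 0.004] [-4.3, -4.6, 14.9]
[ 0.418 -0.136  0.25 ] | [-0.019, 0.056, 0.004] [-6.1, -6.7, 22.4]
[ 0.409 -0.145  0.246] | [-0.026, 0.068, 0.003] [-7.6, -8.7, 29.9]
[ 0.401 -0.152  0.243] | [-0.031, 0.076, 0.001] [-8.8, -10.6, 37.3]
[ 0.395 -0.155  0.242] | [-0.036, 0.082, -0.001] [-9.7, -12.4, 44.7]
[ 0.391 -0.156  0.241] | [-0.038, 0.085, -0.004] [-10.4, -14.1, 52.0]
[ 0.388 -0.156  0.243] | [-0.039, 0.085, -0.007] [-10.7, -15.7, 59.3]
[ 0.387 -0.154  0.247] | [-0.037, 0.083, -0.011] [-10.7, -17.3, 66.4]
[ 0.388 -0.151  0.237] | [-0.045, 0.08, -0.004] [-11.1, -21.0, 73.1]
[ 0.39  -0.147  0.229] | [-0.004, 0.002, 0.007] [-1.4, -3.6, 6.5]
[ 0.394 -0.143  0.224] | [-0.009, 0.001, 0.013] [-2.6, -7.2, 13.0]
[ 0.399 -0.14   0.221] | [-0.012, -0.003, 0.018] [-3.7, -10.8, 19.5]
[ 0.406 -0.138  0.221] | [-0.015, -0.009, 0.021] [-4.5, -14.6, 25.8]
[ 0.415 -0.138  0.223] | [-0.016, -0.018, 0.022] [-5.2, -18.4, 32.1]
[ 0.424 -0.139  0.228] | [-0.015, -0.028, 0.022] [-5.7, -22.3, 38.2]
[ 0.434 -0.142  0.235] | [-0.012, -0.04, 0.02] [-5.9, -26.2, 44.2]
[ 0.444 -0.149  0.245] | [-0.006, -0.054, 0.017] [-6.0, -30.3, 50.0]
[ 0.454 -0.158  0.256] | [0.003, -0.068, 0.012] [-5.8, -34.5, 55.7]
[ 2.67351381e+00  7.47362980e-01  2.16677938e+00  6.79998949e-01
 -2.20753605e-03  4.87214838e+00] [3.26648619e+00 2.62263702e+00 3.22062117e-03 4.39000105e+00
 2.51220754e+00 1.08785162e+00]
```

Emit:
play_rows(
  rows=[
    {"dx": -0.006,"dy": 0.022,"dz": 0.003,"ax": -2.3,"ay": -2.3,"az": 7.4,"hand": 1},
    {"dx": -0.012,"dy": 0.041,"dz": 0.004,"ax": -4.3,"ay": -4.6,"az": 14.9,"hand": 1},
    {"dx": -0.019,"dy": 0.056,"dz": 0.004,"ax": -6.1,"ay": -6.7,"az": 22.4,"hand": 1},
    {"dx": -0.026,"dy": 0.068,"dz": 0.003,"ax": -7.6,"ay": -8.7,"az": 29.9,"hand": 1},
  ],
)

```text
time_s: 10.25
eef_pos: [0.4086, -0.145, 0.2467]
orientation: [2.63, -1.318, 1.018]
ft_force: [0.1, 0.2, -0.8]
gripper_width: 0.998
finger_force: 0.0
```

Run:
```python
from kin import *
q=np.array(arm.observe()['joints']);P=np.load('P.npy');pp=np.load('pp.npy')
print(q.round(3),P[3].round(3),fk(q,X)[0]-fk(P[3],X)[0])
m=(q*.5+pp*.5);m[1]-=.1;P=dens([q,m,pp]);np.save('P.npy',P);print(len(P));rows(P[:10]);rows(P[10:20],P[9])
```

```text
[-0.49  -0.264  2.294 -0.026  0.445  2.03 ] [-0.484 -0.26   2.292 -0.041  0.445  2.046] [-0.00053485  0.00034282  0.00055611]
15
[ 0.401 -0.151  0.238] | [-0.004, 0.012, 0.005] [-1.5, -2.8, 7.4]
[ 0.394 -0.154  0.23 ] | [-0.009, 0.02, 0.008] [-2.8, -5.6, 14.8]
[ 0.39  -0.155  0.225] | [-0.014, 0.025, 0.01] [-3.8, -8.3, 22.1]
[ 0.387 -0.154  0.221] | [-0.018, 0.028, 0.011] [-4.6, -11.0, 29.4]
[ 0.386 -0.151  0.22 ] | [-0.02, 0.027, 0.011] [-5.1, -13.8, 36.6]
[ 0.388 -0.149  0.221] | [-0.021, 0.024, 0.01] [-5.3, -16.5, 43.7]
[ 0.392 -0.145  0.225] | [-0.02, 0.018, 0.008] [-5.3, -19.2, 50.6]
[ 0.396 -0.142  0.221] | [-0.022, 0.014, 0.013] [-5.9, -22.9, 56.9]
[ 0.401 -0.139  0.219] | [-0.023, 0.009, 0.016] [-6.2, -26.5, 63.1]
[ 0.408 -0.138  0.22 ] | [-0.021, 0.003, 0.019] [-6.4, -30.1, 69.3]
[ 0.416 -0.138  0.223] | [-0.004, -0.007, 0.001] [-0.7, -3.7, 6.0]
[ 0.425 -0.139  0.228] | [-0.008, -0.017, -0.0] [-1.2, -7.6, 11.8]
[ 0.435 -0.143  0.235] | [-0.011, -0.029, -0.004] [-1.6, -11.6, 17.5]
[ 0.445 -0.149  0.245] | [-0.013, -0.043, -0.009] [-1.9, -15.6, 23.0]
[ 0.454 -0.158  0.256] | [-0.013, -0.058, -0.016] [-2.0, -19.8, 28.3]
```

Emit:
play_rows(
  rows=[
    {"dx": -0.004,"dy": 0.012,"dz": 0.005,"ax": -1.5,"ay": -2.8,"az": 7.4,"hand": 1},
    {"dx": -0.009,"dy": 0.02,"dz": 0.008,"ax": -2.8,"ay": -5.6,"az": 14.8,"hand": 1},
    {"dx": -0.014,"dy": 0.025,"dz": 0.01,"ax": -3.8,"ay": -8.3,"az": 22.1,"hand": 1},
    {"dx": -0.018,"dy": 0.028,"dz": 0.011,"ax": -4.6,"ay": -11,"az": 29.4,"hand": 1},
    {"dx": -0.02,"dy": 0.027,"dz": 0.011,"ax": -5.1,"ay": -13.8,"az": 36.6,"hand": 1},
    {"dx": -0.021,"dy": 0.024,"dz": 0.01,"ax": -5.3,"ay": -16.5,"az": 43.7,"hand": 1},
    {"dx": -0.02,"dy": 0.018,"dz": 0.008,"ax": -5.3,"ay": -19.2,"az": 50.6,"hand": 1},
    {"dx": -0.022,"dy": 0.014,"dz": 0.013,"ax": -5.9,"ay": -22.9,"az": 56.9,"hand": 1},
    {"dx": -0.023,"dy": 0.009,"dz": 0.016,"ax": -6.2,"ay": -26.5,"az": 63.1,"hand": 1},
    {"dx": -0.021,"dy": 0.003,"dz": 0.019,"ax": -6.4,"ay": -30.1,"az": 69.3,"hand": 1},
  ],
)

```text
time_s: 11.25
eef_pos: [0.4092, -0.1374, 0.2203]
orientation: [-1.395, 2.275, -0.105]
ft_force: [0.2, -0.5, -0.4]
gripper_width: 1.0
finger_force: 0.0
```

Emit:
play_rows(
  rows=[
    {"dx": -0.004,"dy": -0.007,"dz": 0.001,"ax": -0.7,"ay": -3.7,"az": 6,"hand": 1},
    {"dx": -0.008,"dy": -0.017,"dz": 0,"ax": -1.2,"ay": -7.6,"az": 11.8,"hand": 1},
    {"dx": -0.011,"dy": -0.029,"dz": -0.004,"ax": -1.6,"ay": -11.6,"az": 17.5,"hand": 1},
    {"dx": -0.013,"dy": -0.043,"dz": -0.009,"ax": -1.9,"ay": -15.6,"az": 23,"hand": 1},
    {"dx": -0.013,"dy": -0.058,"dz": -0.016,"ax": -2,"ay": -19.8,"az": 28.3,"hand": 1},
    {"dx": -0.013,"dy": -0.058,"dz": -0.016,"ax": -2,"ay": -19.8,"az": 28.3,"hand": 1},
  ],
)

```text
time_s: 11.85
eef_pos: [0.4556, -0.1596, 0.2565]
orientation: [-0.756, 2.253, 0.307]
ft_force: [-0.0, -0.1, 0.5]
gripper_width: 0.999
finger_force: 0.0
```

Run:
```python
from kin import *
q=np.array(arm.observe()['joints']);pre=np.load('pre.npy');g=np.load('g.npy');print(q.round(3))
M=tool(37,45,180);B=np.array([.503,-.121,.075])
rel(B+(.014-.1)*M[:,2],M);rel(B+.014*M[:,2],M)
s=snap('wrist');h=cv2.cvtColor(s['image'],cv2.COLOR_RGB2HSV);m=cv2.inRange(h,(20,120,100),(35,255,255))
k,_,st,c=cv2.connectedComponentsWithStats(m)
print(proj(s,(.503,-.121,.145)),[(c[i].round(1).tolist(),st[i,4]) for i in range(1,k) if st[i,4]>40])
```

```text
[-1.142  0.15   1.995  0.799  1.309  2.579]
d [0.0852, 0.003, 0.0854] a [-0.23, 0.06, 0.22] rows>= 3
d [0.0853, 0.0034, 0.1854] a [-0.23, 0.06, 0.22] rows>= 5
[327.40523139 146.18553419] [([143.6, 72.7], np.int32(1271)), ([104.6, 106.9], np.int32(1261)), ([325.5, 144.1], np.int32(846)), ([108.6, 361.5], np.int32(49))]
```

Emit:
play_rows(
  rows=[
    {"dx": 0.03,"dy": 0.003,"dz": 0.03,"ax": -0.2,"ay": 0,"az": 0.2,"hand": 1},
    {"dx": 0.06,"dy": 0.003,"dz": 0.06,"ax": -0.2,"ay": 0,"az": 0.2,"hand": 1},
    {"dx": 0.085,"dy": 0.003,"dz": 0.085,"ax": -0.2,"ay": 0,"az": 0.2,"hand": 1},
    {"dx": 0.085,"dy": 0.003,"dz": 0.105,"ax": -0.2,"ay": 0,"az": 0.2,"hand": 1},
    {"dx": 0.085,"dy": 0.003,"dz": 0.13,"ax": -0.2,"ay": 0,"az": 0.2,"hand": 1},
    {"dx": 0.085,"dy": 0.003,"dz": 0.155,"ax": -0.2,"ay": 0,"az": 0.2,"hand": 1},
    {"dx": 0.085,"dy": 0.003,"dz": 0.175,"ax": -0.2,"ay": 0,"az": 0.2,"hand": 1},
    {"dx": 0.085,"dy": 0.003,"dz": 0.185,"ax": -0.2,"ay": 0,"az": 0.2,"hand": 1},
    {"dx": 0.085,"dy": 0.003,"dz": 0.185,"ax": -0.2,"ay": 0,"az": 0.2,"hand": 1},
  ],
)

```text
time_s: 12.8
eef_pos: [0.5098, -0.112, 0.0658]
orientation: [-0.763, 2.255, 0.314]
ft_force: [-0.5, 0.8, 0.3]
gripper_width: 0.995
finger_force: 0.0
```

Emit:
play_rows(
  rows=[
    {"dx": 0,"dy": 0,"dz": 0,"ax": 0,"ay": 0,"az": 0,"hand": 0.5},
    {"dx": 0,"dy": 0,"dz": 0,"ax": 0,"ay": 0,"az": 0,"hand": 0.2},
    {"dx": 0,"dy": 0,"dz": 0,"ax": 0,"ay": 0,"az": 0,"hand": -0.2},
    {"dx": 0,"dy": 0,"dz": 0,"ax": 0,"ay": 0,"az": 0,"hand": -0.2},
    {"dx": 0,"dy": 0,"dz": 0,"ax": 0,"ay": 0,"az": 0,"hand": -0.2},
    {"dx": 0,"dy": 0,"dz": 0,"ax": 0,"ay": 0,"az": 0,"hand": -0.2},
  ],
)

```text
time_s: 13.4
eef_pos: [0.5107, -0.1148, 0.0667]
orientation: [-0.759, 2.255, 0.31]
ft_force: [0.7, -2.2, 3.4]
gripper_width: 0.634
finger_force: 29.8
```

```bash
cat > plan.py <<'E'
from kin import *
q=np.array(arm.observe()['joints']);print(q.round(3),arm.observe()['gripper_width'],arm.observe()['finger_force'])
p,M=fk(q,X); b=M.T@[0,0,1]; np.save('b.npy',b); np.save('qg.npy',q)
l,e=ik(p+[-.04,0,.22],M,q);print('lift',l.round(3),e)
best=None
rng=np.random.default_rng(0)
for i in range(40):
    x0=np.clip(l+rng.normal(0,.5,6)+[0,0,0,0,0,-2.5],lo+.1,hi-.1)
    def f(x):
        P,N=fk(x,X);t=(N@b)[2]
        return np.r_[(x-l)*[.1,.1,.1,.1,.1,.04],5*max(0,t+.87),10*max(0,P[0]-.58),10*max(0,.38-P[2]),10*max(0,.40-P[0])]
    r=L(f,x0,bounds=(lo+.08,hi-.08))
    if best is None or r.cost<best.cost: best=r
v=best.x;P,N=fk(v,X);print('inv',v.round(3),best.cost,P,(N@b))
W=dens([l,v]);np.save('l.npy',l);np.save('v.npy',v);np.save('W.npy',W);print(len(W))
for w in W: print(fk(w,X)[0].round(2),(fk(w,X)[1]@b).round(2),w.round(2))
rel(p+[0,0,.22],M);rel(p+[-.04,0,.22],M)
E
python3 plan.py
```

```text
[-0.963  0.536  2.163  1.137  0.891  2.15 ] 0.6340753508332587 29.815702240448445
lift [-1.051  0.066  1.998  0.811  1.31   2.697] 4.0791812465486346e-11
inv [-1.051 -0.629  1.303  0.94   0.77   1.246] 0.00805738221520691 [ 0.41024127 -0.1212148   1.15191449] [-0.35748503  0.34106488 -0.86941314]
22
[ 0.48 -0.14  0.31] [-0.06  0.11  0.99] [-1.05  0.03  1.97  0.82  1.29  2.63]
[ 0.5  -0.16  0.33] [-0.13  0.21  0.97] [-1.05  0.    1.93  0.82  1.26  2.57]
[ 0.51 -0.18  0.36] [-0.19  0.32  0.93] [-1.05 -0.03  1.9   0.83  1.24  2.5 ]
[ 0.52 -0.2   0.38] [-0.25  0.41  0.88] [-1.05 -0.06  1.87  0.83  1.21  2.43]
[ 0.53 -0.22  0.42] [-0.3   0.5   0.81] [-1.05 -0.09  1.84  0.84  1.19  2.37]
[ 0.54 -0.24  0.45] [-0.35  0.58  0.73] [-1.05 -0.12  1.81  0.85  1.16  2.3 ]
[ 0.54 -0.25  0.49] [-0.4   0.66  0.64] [-1.05 -0.16  1.78  0.85  1.14  2.24]
[ 0.55 -0.27  0.53] [-0.44  0.72  0.54] [-1.05 -0.19  1.75  0.86  1.11  2.17]
[ 0.55 -0.28  0.57] [-0.47  0.77  0.43] [-1.05 -0.22  1.71  0.86  1.09  2.1 ]
[ 0.55 -0.28  0.61] [-0.5   0.81  0.32] [-1.05 -0.25  1.68  0.87  1.06  2.04]
[ 0.55 -0.29  0.65]
[... 329 characters left out ...]
27] [-1.05 -0.41  1.52  0.9   0.94  1.71]
[ 0.52 -0.26  0.89] [-0.52  0.76 -0.38] [-1.05 -0.44  1.49  0.91  0.92  1.64]
[ 0.51 -0.25  0.93] [-0.5   0.71 -0.49] [-1.05 -0.47  1.46  0.91  0.89  1.58]
[ 0.49 -0.23  0.98] [-0.48  0.66 -0.58] [-1.05 -0.5   1.43  0.92  0.87  1.51]
[ 0.47 -0.21  1.02] [-0.45  0.59 -0.67] [-1.05 -0.53  1.4   0.92  0.84  1.44]
[ 0.45 -0.18  1.07] [-0.42  0.51 -0.75] [-1.05 -0.57  1.37  0.93  0.82  1.38]
[ 0.43 -0.15  1.11] [-0.39  0.43 -0.81] [-1.05 -0.6   1.33  0.93  0.79  1.31]
[ 0.41 -0.12  1.15] [-0.36  0.34 -0.87] [-1.05 -0.63  1.3   0.94  0.77  1.25]
d [-0.1556, -0.0009, -0.1558] a [0.0, 0.0, 0.0] rows>= 5
d [-0.1331, 0.0232, -0.1784] a [0.0, 0.0, 0.0] rows>= 5
```

```bash
sed -i 's/10\*max(0,.40-P\[0\])\]/10*max(0,.40-P[0]),10*max(0,P[2]-.6)]/; s/t+.87/t+.84/' plan.py; python3 plan.py
```

```text
[-0.963  0.536  2.163  1.137  0.891  2.15 ] 0.6340753508332587 29.815702240448445
lift [-1.051  0.066  1.998  0.811  1.31   2.697] 4.0791812465486346e-11
inv [-1.051  0.241  2.031  1.587  1.97  -0.374] 0.01289685420702153 [ 0.52592568 -0.03197248  0.60009702] [-0.49139363 -0.23374229 -0.83898561]
23
[ 0.48 -0.1   0.3 ] [-0.08  0.03  1.  ] [-1.05  0.07  2.    0.85  1.34  2.56]
[ 0.48 -0.09  0.31] [-0.17  0.05  0.98] [-1.05  0.08  2.    0.88  1.37  2.43]
[ 0.49 -0.08  0.32] [-0.26  0.07  0.96] [-1.05  0.09  2.    0.91  1.4   2.3 ]
[ 0.49 -0.07  0.33] [-0.35  0.08  0.93] [-1.05  0.1   2.    0.95  1.43  2.16]
[ 0.5  -0.06  0.34] [-0.45  0.08  0.89] [-1.05  0.1   2.01  0.98  1.45  2.03]
[ 0.5  -0.06  0.35] [-0.54  0.09  0.84] [-1.05  0.11  2.01  1.01  1.48  1.9 ]
[ 0.51 -0.05  0.37] [-0.63  0.08  0.77] [-1.05  0.12  2.01  1.05  1.51  1.76]
[ 0.51 -0.04  0.38] [-0.72  0.07  0.69] [-1.05  0.13  2.01  1.08  1.54  1.63]
[ 0.52 -0.04  0.39] [-0.79  0.06  0.61] [-1.05  0.13  2.01  1.11  1.57  1.5 ]
[ 0.52 -0.03  0.41] [-0.86  0.05  0.51] [-1.05  0.14  2.01  1.15  1.6   1.36]
[ 0.52 -0.03  0.42]
[... 407 characters left out ...]
2 ] [-1.05  0.19  2.02  1.35  1.77  0.56]
[ 0.53 -0.02  0.51] [-0.95 -0.08 -0.31] [-1.05  0.2   2.02  1.38  1.8   0.43]
[ 0.53 -0.02  0.53] [-0.9  -0.1  -0.43] [-1.05  0.2   2.02  1.42  1.83  0.29]
[ 0.53 -0.02  0.54] [-0.84 -0.13 -0.53] [-1.05  0.21  2.03  1.45  1.86  0.16]
[ 0.53 -0.02  0.56] [-0.76 -0.15 -0.63] [-1.05  0.22  2.03  1.49  1.88  0.03]
[ 0.53 -0.02  0.57] [-0.68 -0.18 -0.71] [-1.05  0.23  2.03  1.52  1.91 -0.11]
[ 0.53 -0.03  0.59] [-0.59 -0.2  -0.78] [-1.05  0.23  2.03  1.55  1.94 -0.24]
[ 0.53 -0.03  0.6 ] [-0.49 -0.23 -0.84] [-1.05  0.24  2.03  1.59  1.97 -0.37]
d [-0.1556, -0.0009, -0.1558] a [0.0, 0.0, 0.0] rows>= 5
d [-0.1331, 0.0232, -0.1784] a [0.0, 0.0, 0.0] rows>= 5
```

Emit:
play_rows(
  rows=[
    {"dx": -0.01,"dy": 0,"dz": -0.01,"ax": 0,"ay": 0,"az": 0,"hand": -0.2},
    {"dx": -0.035,"dy": 0,"dz": -0.035,"ax": 0,"ay": 0,"az": 0,"hand": -0.2},
    {"dx": -0.06,"dy": 0.005,"dz": -0.065,"ax": 0,"ay": 0,"az": 0,"hand": -0.2},
    {"dx": -0.085,"dy": 0.01,"dz": -0.1,"ax": 0,"ay": 0,"az": 0,"hand": -0.2},
    {"dx": -0.11,"dy": 0.016,"dz": -0.14,"ax": 0,"ay": 0,"az": 0,"hand": -0.2},
    {"dx": -0.133,"dy": 0.023,"dz": -0.178,"ax": 0,"ay": 0,"az": 0,"hand": -0.2},
    {"dx": -0.133,"dy": 0.023,"dz": -0.178,"ax": 0,"ay": 0,"az": 0,"hand": -0.2},
    {"dx": -0.133,"dy": 0.023,"dz": -0.178,"ax": 0,"ay": 0,"az": 0,"hand": -0.2},
  ],
)

```text
time_s: 14.2
eef_pos: [0.4704, -0.1146, 0.2858]
orientation: [-0.761, 2.257, 0.309]
ft_force: [0.4, -0.3, -4.3]
gripper_width: 0.631
finger_force: 29.6
```

Run:
```python
from kin import *
q=np.array(arm.observe()['joints']);l=np.load('l.npy');W=np.load('W.npy');print((q-l).round(3))
rows(W[:10]);rows(W[10:20],W[9]);rows(W[20:],W[19])
```

```text
[ 0.001 -0.     0.001 -0.002 -0.002 -0.   ]
[ 0.477 -0.104  0.296] | [-0.016, 0.005, 0.001] [-0.8, -2.7, -6.7]
[ 0.483 -0.093  0.306] | [-0.031, 0.01, 0.002] [-1.3, -5.3, -13.6]
[ 0.489 -0.083  0.317] | [-0.046, 0.014, 0.002] [-1.5, -8.1, -20.4]
[ 0.494 -0.073  0.328] | [-0.061, 0.018, 0.001] [-1.2, -10.9, -27.3]
[ 0.5   -0.065  0.34 ] | [-0.076, 0.022, -0.001] [-0.5, -13.7, -34.2]
[ 0.505 -0.057  0.353] | [-0.091, 0.025, -0.003] [0.5, -16.5, -41.1]
[ 0.509 -0.049  0.365] | [-0.106, 0.028, -0.007] [2.0, -19.4, -47.9]
[ 0.514 -0.043  0.379] | [-0.121, 0.031, -0.011] [3.9, -22.1, -54.8]
[ 0.518 -0.037  0.393] | [-0.135, 0.033, -0.016] [6.2, -24.7, -61.6]
[ 0.521 -0.032  0.407] | [-0.15, 0.035, -0.022] [9.0, -27.2, -68.4]
[ 0.525 -0.028  0.421] | [-0.007, -0.014, 0.0] [2.4, -1.2, -7.2]
[ 0.527 -0.024  0.436] | [-0.014, -0.028, -0.0] [4.9, -2.2, -14.5]
[ 0.53  -0.021  0.451] | [-0.02, -0.041, -0.002] [7.6, -2.7, -21.9]
[ 0.532 -0.019  0.466] | [-0.027, -0.055, -0.004] [10.4, -2.9, -29.2]
[ 0.533 -0.018  0.481] | [-0.033, -0.069, -0.007] [13.3, -2.7, -36.6]
[ 0.534 -0.017  0.497] | [-0.039, -0.082, -0.011] [16.3, -2.1, -43.9]
[ 0.534 -0.018  0.512] | [-0.044, -0.096, -0.016] [19.3, -1.1, -51.3]
[ 0.534 -0.018  0.527] | [-0.05, -0.109, -0.022] [22.3, 0.3, -58.7]
[ 0.534 -0.02   0.542] | [-0.055, -0.121, -0.028] [25.3, 2.1, -66.0]
[ 0.533 -0.022  0.557] | [-0.06, -0.134, -0.035] [28.2, 4.4, -73.3]
[ 0.531 -0.025  0.572] | [0.012, -0.009, -0.001] [1.6, 2.1, -7.8]
[ 0.529 -0.028  0.586] | [0.024, -0.018, -0.003] [2.9, 4.3, -15.6]
[ 0.526 -0.032  0.6  ] | [0.035, -0.027, -0.006] [3.9, 6.8, -23.5]
```

Emit:
play_rows(
  rows=[
    {"dx": -0.016,"dy": 0.005,"dz": 0.001,"ax": -0.8,"ay": -2.7,"az": -6.7,"hand": -0.2},
    {"dx": -0.031,"dy": 0.01,"dz": 0.002,"ax": -1.3,"ay": -5.3,"az": -13.6,"hand": -0.2},
    {"dx": -0.046,"dy": 0.014,"dz": 0.002,"ax": -1.5,"ay": -8.1,"az": -20.4,"hand": -0.2},
    {"dx": -0.061,"dy": 0.018,"dz": 0.001,"ax": -1.2,"ay": -10.9,"az": -27.3,"hand": -0.2},
    {"dx": -0.076,"dy": 0.022,"dz": -0.001,"ax": -0.5,"ay": -13.7,"az": -34.2,"hand": -0.2},
    {"dx": -0.091,"dy": 0.025,"dz": -0.003,"ax": 0.5,"ay": -16.5,"az": -41.1,"hand": -0.2},
    {"dx": -0.106,"dy": 0.028,"dz": -0.007,"ax": 2,"ay": -19.4,"az": -47.9,"hand": -0.2},
    {"dx": -0.121,"dy": 0.031,"dz": -0.011,"ax": 3.9,"ay": -22.1,"az": -54.8,"hand": -0.2},
    {"dx": -0.135,"dy": 0.033,"dz": -0.016,"ax": 6.2,"ay": -24.7,"az": -61.6,"hand": -0.2},
    {"dx": -0.15,"dy": 0.035,"dz": -0.022,"ax": 9,"ay": -27.2,"az": -68.4,"hand": -0.2},
  ],
)

```text
time_s: 15.2
eef_pos: [0.5219, -0.0308, 0.4054]
orientation: [-1.569, 1.086, -0.242]
ft_force: [0.1, -0.0, -3.5]
gripper_width: 0.636
finger_force: 29.8
```

Emit:
play_rows(
  rows=[
    {"dx": -0.007,"dy": -0.014,"dz": 0,"ax": 2.4,"ay": -1.2,"az": -7.2,"hand": -0.2},
    {"dx": -0.014,"dy": -0.028,"dz": 0,"ax": 4.9,"ay": -2.2,"az": -14.5,"hand": -0.2},
    {"dx": -0.02,"dy": -0.041,"dz": -0.002,"ax": 7.6,"ay": -2.7,"az": -21.9,"hand": -0.2},
    {"dx": -0.027,"dy": -0.055,"dz": -0.004,"ax": 10.4,"ay": -2.9,"az": -29.2,"hand": -0.2},
    {"dx": -0.033,"dy": -0.069,"dz": -0.007,"ax": 13.3,"ay": -2.7,"az": -36.6,"hand": -0.2},
    {"dx": -0.039,"dy": -0.082,"dz": -0.011,"ax": 16.3,"ay": -2.1,"az": -43.9,"hand": -0.2},
    {"dx": -0.044,"dy": -0.096,"dz": -0.016,"ax": 19.3,"ay": -1.1,"az": -51.3,"hand": -0.2},
    {"dx": -0.05,"dy": -0.109,"dz": -0.022,"ax": 22.3,"ay": 0.3,"az": -58.7,"hand": -0.2},
    {"dx": -0.055,"dy": -0.121,"dz": -0.028,"ax": 25.3,"ay": 2.1,"az": -66,"hand": -0.2},
    {"dx": -0.06,"dy": -0.134,"dz": -0.035,"ax": 28.2,"ay": 4.4,"az": -73.3,"hand": -0.2},
  ],
)

```text
time_s: 16.2
eef_pos: [0.5335, -0.022, 0.5557]
orientation: [-1.578, -0.094, -1.314]
ft_force: [0.0, -0.1, -4.1]
gripper_width: 0.638
finger_force: 29.8
```

Emit:
play_rows(
  rows=[
    {"dx": 0.012,"dy": -0.009,"dz": -0.001,"ax": 1.6,"ay": 2.1,"az": -7.8,"hand": -0.2},
    {"dx": 0.024,"dy": -0.018,"dz": -0.003,"ax": 2.9,"ay": 4.3,"az": -15.6,"hand": -0.2},
    {"dx": 0.035,"dy": -0.027,"dz": -0.006,"ax": 3.9,"ay": 6.8,"az": -23.5,"hand": -0.2},
    {"dx": 0.035,"dy": -0.027,"dz": -0.006,"ax": 3.9,"ay": 6.8,"az": -23.5,"hand": -0.2},
    {"dx": 0.035,"dy": -0.027,"dz": -0.006,"ax": 3.9,"ay": 6.8,"az": -23.5,"hand": -0.2},
    {"dx": 0.035,"dy": -0.027,"dz": -0.006,"ax": 3.9,"ay": 6.8,"az": -23.5,"hand": -0.2},
    {"dx": 0.035,"dy": -0.027,"dz": -0.006,"ax": 3.9,"ay": 6.8,"az": -23.5,"hand": -0.2},
    {"dx": 0.035,"dy": -0.027,"dz": -0.006,"ax": 3.9,"ay": 6.8,"az": -23.5,"hand": -0.2},
    {"dx": 0.035,"dy": -0.027,"dz": -0.006,"ax": 3.9,"ay": 6.8,"az": -23.5,"hand": -0.2},
    {"dx": 0.035,"dy": -0.027,"dz": -0.006,"ax": 3.9,"ay": 6.8,"az": -23.5,"hand": -0.2},
  ],
)

```text
time_s: 17.2
eef_pos: [0.5261, -0.0314, 0.6009]
orientation: [-1.467, -0.404, -1.698]
ft_force: [0.8, -1.0, -3.3]
gripper_width: 0.633
finger_force: 29.8
```

Emit:
play_rows(
  rows=[
    {"dx": 0,"dy": 0,"dz": 0,"ax": 0,"ay": 0,"az": 0,"hand": -0.2},
    {"dx": 0,"dy": 0,"dz": 0,"ax": 0,"ay": 0,"az": 0,"hand": -0.2},
    {"dx": 0,"dy": 0,"dz": 0,"ax": 0,"ay": 0,"az": 0,"hand": -0.2},
    {"dx": 0,"dy": 0,"dz": 0,"ax": 0,"ay": 0,"az": 0,"hand": -0.2},
    {"dx": 0,"dy": 0,"dz": 0,"ax": 0,"ay": 0,"az": 0,"hand": -0.2},
  ],
)

```text
time_s: 17.7
eef_pos: [0.5261, -0.0315, 0.6008]
orientation: [-1.467, -0.404, -1.698]
ft_force: [-0.3, -0.4, -3.3]
gripper_width: 0.634
finger_force: 29.8
```

Run:
```python
from kin import *
st=arm.observe();q=np.array(st['joints']);l=np.load('l.npy');W=np.load('W.npy');b=np.load('b.npy');print((q-W[-1]).round(3),st['finger_force'],st['gripper_width'],fk(q,X)[1]@b)
p,M=fk(l,X)
V=W[::-1]; rows(list(V[1:11]));rows(list(V[11:21]),V[10])
# place poses at mat
Mt=np.array([.493,.103])
for yw in(37,50,60):
    N=tool(yw,45,180);T=np.r_[Mt,.075+.004]+.014*N[:,2]
    for up in(0,.08,.2):
        print(yw,up,[x.round(3) for x in ik(T+[0,0,up],N,[-.6,.5,2.2,1.2,.9,2.1])])
```

```text
[ 0.002 -0.     0.001  0.004  0.     0.001] 29.815667205839418 0.633551333553809 [-0.49002586 -0.23185297 -0.84030879]
[ 0.529 -0.028  0.586] | [-0.015, 0.004, 0.0] [-1.0, -2.5, 7.9]
[ 0.531 -0.025  0.572] | [-0.03, 0.007, 0.0] [-2.3, -4.8, 15.7]
[ 0.533 -0.022  0.557] | [-0.044, 0.011, -0.001] [-4.0, -6.9, 23.5]
[ 0.534 -0.02   0.542] | [-0.059, 0.015, -0.003] [-5.9, -8.9, 31.1]
[ 0.534 -0.018  0.527] | [-0.073, 0.018, -0.005] [-8.2, -10.7, 38.7]
[ 0.534 -0.018  0.512] | [-0.088, 0.022, -0.008] [-10.8, -12.2, 46.2]
[ 0.534 -0.017  0.497] | [-0.102, 0.026, -0.013] [-13.7, -13.5, 53.6]
[ 0.533 -0.018  0.481] | [-0.116, 0.029, -0.018] [-16.8, -14.5, 60.8]
[ 0.532 -0.019  0.466] | [-0.129, 0.033, -0.023] [-20.3, -15.1, 67.9]
[ 0.53  -0.021  0.451] | [-0.143, 0.037, -0.03] [-24.0, -15.5, 74.9]
[ 0.527 -0.024  0.436] | [0.001, 0.015, -0.001] [-2.6, 0.5, 7.3]
[ 0.525 -0.028  0.421] | [0.002, 0.031, -0.002] [-5.2, 1.4, 14.6]
[ 0.521 -0.032  0.407] | [0.004, 0.046, -0.005] [-7.6, 2.7, 21.9]
[ 0.518 -0.037  0.393] | [0.005, 0.061, -0.008] [-9.9, 4.3, 29.0]
[ 0.514 -0.043  0.379] | [0.007, 0.0
[... 405 characters left out ...]
1.615,  0.677,  2.092]), np.float64(0.012)]
37 0.08 [array([-0.474,  0.228,  2.359,  1.399,  0.702,  2.395]), np.float64(0.0)]
37 0.2 [array([-0.49 , -0.059,  2.197,  0.989,  0.891,  2.96 ]), np.float64(0.004)]
50 0 [array([-0.537,  0.506,  2.315,  1.408,  0.786,  2.026]), np.float64(0.0)]
50 0.08 [array([-0.537,  0.281,  2.249,  1.15 ,  0.871,  2.405]), np.float64(0.0)]
50 0.2 [array([-0.537,  0.027,  2.097,  0.91 ,  1.084,  2.825]), np.float64(0.0)]
60 0 [array([-0.546,  0.521,  2.212,  1.174,  0.873,  2.116]), np.float64(0.0)]
60 0.08 [array([-0.546,  0.327,  2.154,  1.007,  0.99 ,  2.395]), np.float64(0.0)]
60 0.2 [array([-0.546,  0.1  ,  2.015,  0.856,  1.211,  2.724]), np.float64(0.0)]
```

Emit:
play_rows(
  rows=[
    {"dx": -0.015,"dy": 0.004,"dz": 0,"ax": -1,"ay": -2.5,"az": 7.9,"hand": -0.2},
    {"dx": -0.03,"dy": 0.007,"dz": 0,"ax": -2.3,"ay": -4.8,"az": 15.7,"hand": -0.2},
    {"dx": -0.044,"dy": 0.011,"dz": -0.001,"ax": -4,"ay": -6.9,"az": 23.5,"hand": -0.2},
    {"dx": -0.059,"dy": 0.015,"dz": -0.003,"ax": -5.9,"ay": -8.9,"az": 31.1,"hand": -0.2},
    {"dx": -0.073,"dy": 0.018,"dz": -0.005,"ax": -8.2,"ay": -10.7,"az": 38.7,"hand": -0.2},
    {"dx": -0.088,"dy": 0.022,"dz": -0.008,"ax": -10.8,"ay": -12.2,"az": 46.2,"hand": -0.2},
    {"dx": -0.102,"dy": 0.026,"dz": -0.013,"ax": -13.7,"ay": -13.5,"az": 53.6,"hand": -0.2},
    {"dx": -0.116,"dy": 0.029,"dz": -0.018,"ax": -16.8,"ay": -14.5,"az": 60.8,"hand": -0.2},
    {"dx": -0.129,"dy": 0.033,"dz": -0.023,"ax": -20.3,"ay": -15.1,"az": 67.9,"hand": -0.2},
    {"dx": -0.143,"dy": 0.037,"dz": -0.03,"ax": -24,"ay": -15.5,"az": 74.9,"hand": -0.2},
  ],
)

```text
time_s: 18.7
eef_pos: [0.5295, -0.0209, 0.4499]
orientation: [-1.647, 0.719, -0.518]
ft_force: [0.1, -0.0, -2.7]
gripper_width: 0.63
finger_force: 29.8
```

Emit:
play_rows(
  rows=[
    {"dx": 0.001,"dy": 0.015,"dz": -0.001,"ax": -2.6,"ay": 0.5,"az": 7.3,"hand": -0.2},
    {"dx": 0.002,"dy": 0.031,"dz": -0.002,"ax": -5.2,"ay": 1.4,"az": 14.6,"hand": -0.2},
    {"dx": 0.004,"dy": 0.046,"dz": -0.005,"ax": -7.6,"ay": 2.7,"az": 21.9,"hand": -0.2},
    {"dx": 0.005,"dy": 0.061,"dz": -0.008,"ax": -9.9,"ay": 4.3,"az": 29,"hand": -0.2},
    {"dx": 0.007,"dy": 0.076,"dz": -0.012,"ax": -12.1,"ay": 6.3,"az": 36.1,"hand": -0.2},
    {"dx": 0.009,"dy": 0.09,"dz": -0.017,"ax": -14.1,"ay": 8.6,"az": 43,"hand": -0.2},
    {"dx": 0.012,"dy": 0.105,"dz": -0.023,"ax": -15.8,"ay": 11.3,"az": 49.9,"hand": -0.2},
    {"dx": 0.014,"dy": 0.118,"dz": -0.03,"ax": -17.3,"ay": 14.3,"az": 56.7,"hand": -0.2},
    {"dx": 0.017,"dy": 0.132,"dz": -0.037,"ax": -18.4,"ay": 17.5,"az": 63.3,"hand": -0.2},
    {"dx": 0.02,"dy": 0.145,"dz": -0.045,"ax": -19.3,"ay": 21.1,"az": 69.8,"hand": -0.2},
  ],
)

```text
time_s: 19.7
eef_pos: [0.4882, -0.082, 0.3157]
orientation: [-1.095, 1.95, 0.215]
ft_force: [0.5, -0.1, -4.0]
gripper_width: 0.633
finger_force: 29.7
```

Run:
```python
from kin import *
st=arm.observe();q=np.array(st['joints']);g=fk(np.load('qg.npy'),X);b=np.load('b.npy')
# grasp geometry: bottle base relative to tool, from grasp (bottle at .503,-.121, base z=0)
o=g[1].T@(np.array([.503,-.121,0])-g[0]);np.save('o.npy',o)
# rotate the grasp orientation about world z by 23 deg -> yaw 60
N=R.from_euler('z',23,degrees=True).as_matrix()@g[1]
def T(x,y,z): return np.array([x,y,z])-N@o
a1,e1=ik(T(.493,.103,.14),N,[-.55,.1,2,.85,1.2,2.7]);print(a1.round(3),e1,T(.493,.103,.14))
P=dens([q,a1]);print(len(P));rows(P[:10]);rows(P[10:20],P[9]) if len(P)>10 else 0
for w in P: print((fk(w,X)[1]@b).round(2),end=' ')
np.save('N.npy',N)
```

```text
[-0.545  0.206  2.094  0.92   1.092  2.564] 4.49133438585033e-09 [0.49796374 0.1116237  0.20685543]
5
[ 0.499 -0.045  0.294] | [-0.009, 0.019, 0.038] [-3.2, 0.4, 1.3]
[ 0.505 -0.007  0.273] | [-0.018, 0.043, 0.075] [-6.4, 1.1, 2.4]
[0.507 0.033 0.251] | [-0.026, 0.07, 0.11] [-9.5, 2.1, 3.4]
[0.505 0.072 0.229] | [-0.033, 0.101, 0.143] [-12.5, 3.4, 4.3]
[0.498 0.112 0.207] | [-0.039, 0.135, 0.172] [-15.5, 4.9, 4.9]
[-0.21  0.04  0.98] [-0.16  0.02  0.99] [-0.11  0.    0.99] [-0.05 -0.    1.  ] [0. 0. 1.]
```

Emit:
play_rows(
  rows=[
    {"dx": -0.009,"dy": 0.019,"dz": 0.038,"ax": -3.2,"ay": 0.4,"az": 1.3,"hand": -0.2},
    {"dx": -0.018,"dy": 0.043,"dz": 0.075,"ax": -6.4,"ay": 1.1,"az": 2.4,"hand": -0.2},
    {"dx": -0.026,"dy": 0.07,"dz": 0.11,"ax": -9.5,"ay": 2.1,"az": 3.4,"hand": -0.2},
    {"dx": -0.033,"dy": 0.101,"dz": 0.143,"ax": -12.5,"ay": 3.4,"az": 4.3,"hand": -0.2},
    {"dx": -0.039,"dy": 0.135,"dz": 0.172,"ax": -15.5,"ay": 4.9,"az": 4.9,"hand": -0.2},
    {"dx": -0.039,"dy": 0.135,"dz": 0.172,"ax": -15.5,"ay": 4.9,"az": 4.9,"hand": -0.2},
    {"dx": -0.039,"dy": 0.135,"dz": 0.172,"ax": -15.5,"ay": 4.9,"az": 4.9,"hand": -0.2},
  ],
)

```text
time_s: 20.4
eef_pos: [0.4976, 0.1127, 0.2068]
orientation: [-1.218, 2.084, 0.497]
ft_force: [0.3, -1.6, -3.4]
gripper_width: 0.635
finger_force: 29.7
```

Run:
```python
from kin import *
st=arm.observe();N=np.load('N.npy');o=np.load('o.npy');print(st['eef_pos'],st['finger_force'])
for z in(.03,.012,.005): rel(np.array([.493,.103,z])-N@o,N)
t=snap('top')['image'][130:250,220:380];s=snap('side')['image'][130:270,225:345]
cv2.imwrite('pics/t7.png',np.hstack([cv2.resize(t,(400,300),interpolation=2),cv2.resize(s,(350,300),interpolation=2)])[:,:,::-1])
```

```text
[0.49763798 0.11266265 0.20675511] 29.65783636769629
d [0.0782, -0.0001, 0.0772] a [0.11, 0.07, 0.37] rows>= 3
d [0.091, -0.0, 0.0899] a [0.11, 0.07, 0.37] rows>= 3
d [0.0959, 0.0, 0.0949] a [0.11, 0.07, 0.37] rows>= 3
```

View pics/t7.png

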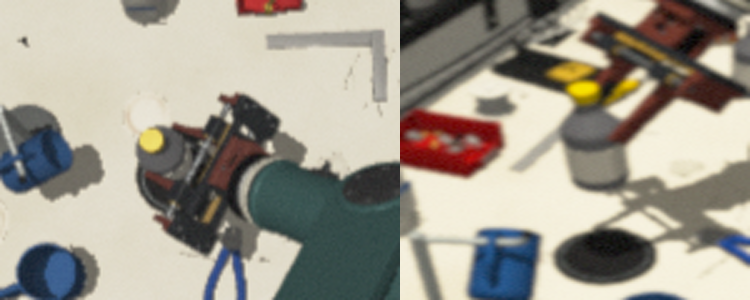

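The bottle is held upright above the mat with its cap in view at (152,140) in the top crop and (585,95) in the side crop; the mug still hangs. I'll check for slip by comparing the cap with where it should be.

Run:
```python
from h import *
for n,w in(('top',(250,360,150,230)),('side',(260,320,140,200))):
    s=snap(n);h=cv2.cvtColor(s['image'],cv2.COLOR_RGB2HSV);m=cv2.inRange(h,(20,120,100),(35,255,255))
    k,_,st,c=cv2.connectedComponentsWithStats(m)
    print(n,proj(s,(.493,.103,.283)),[(c[i].round(1).tolist(),st[i].tolist()) for i in range(1,k) if st[i,4]>20 and w[0]<c[i][0]<w[1] and w[2]<c[i][1]<w[3]])
```

```text
top [282.54397866 185.74959817] [([281.3, 185.4], [277, 181, 10, 10, 72])]
side [289.22633226 172.20461541] [([307.4, 151.3], [300, 145, 17, 13, 61]), ([285.4, 167.6], [275, 159, 19, 20, 220]), ([300.6, 171.6], [295, 167, 12, 12, 68])]
```

Emit:
play_rows(
  rows=[
    {"dx": 0.03,"dy": 0,"dz": 0.03,"ax": 0,"ay": 0,"az": 0,"hand": -0.2},
    {"dx": 0.055,"dy": 0,"dz": 0.054,"ax": 0,"ay": 0,"az": 0,"hand": -0.2},
    {"dx": 0.075,"dy": 0,"dz": 0.074,"ax": 0,"ay": 0,"az": 0,"hand": -0.2},
    {"dx": 0.085,"dy": 0,"dz": 0.084,"ax": 0,"ay": 0,"az": 0,"hand": -0.2},
    {"dx": 0.09,"dy": 0,"dz": 0.089,"ax": 0,"ay": 0,"az": 0,"hand": -0.2},
    {"dx": 0.093,"dy": 0,"dz": 0.092,"ax": 0,"ay": 0,"az": 0,"hand": -0.2},
    {"dx": 0.0955,"dy": 0,"dz": 0.0945,"ax": 0,"ay": 0,"az": 0,"hand": -0.2},
    {"dx": 0.0955,"dy": 0,"dz": 0.0945,"ax": 0,"ay": 0,"az": 0,"hand": -0.2},
    {"dx": 0.0955,"dy": 0,"dz": 0.0945,"ax": 0,"ay": 0,"az": 0,"hand": -0.2},
  ],
)

```text
time_s: 21.5
eef_pos: [0.4992, 0.1097, 0.0732]
orientation: [-1.216, 2.085, 0.493]
ft_force: [0.1, -0.5, -3.9]
gripper_width: 0.63
finger_force: 29.7
```

Emit:
play_rows(
  rows=[
    {"dx": 0.0007,"dy": 0,"dz": 0.0007,"ax": 0,"ay": 0,"az": 0,"hand": -0.2},
    {"dx": 0.0014,"dy": 0,"dz": 0.0014,"ax": 0,"ay": 0,"az": 0,"hand": -0.2},
    {"dx": 0.0014,"dy": 0,"dz": 0.0014,"ax": 0,"ay": 0,"az": 0,"hand": -0.2},
    {"dx": 0.0014,"dy": 0,"dz": 0.0014,"ax": 0,"ay": 0,"az": 0,"hand": -0.2},
  ],
)

```text
time_s: 21.9
eef_pos: [0.4996, 0.1105, 0.0723]
orientation: [-1.214, 2.082, 0.495]
ft_force: [-0.4, -2.8, 8.1]
gripper_width: 0.632
finger_force: 30.2
```

Emit:
play_rows(
  rows=[
    {"dx": 0,"dy": 0,"dz": 0,"ax": 0,"ay": 0,"az": 0,"hand": 0.3},
    {"dx": 0,"dy": 0,"dz": 0,"ax": 0,"ay": 0,"az": 0,"hand": 0.4},
    {"dx": 0,"dy": 0,"dz": 0,"ax": 0,"ay": 0,"az": 0,"hand": 0.6},
    {"dx": 0,"dy": 0,"dz": 0,"ax": 0,"ay": 0,"az": 0,"hand": 1},
    {"dx": 0,"dy": 0,"dz": 0,"ax": 0,"ay": 0,"az": 0,"hand": 1},
    {"dx": 0,"dy": 0,"dz": 0,"ax": 0,"ay": 0,"az": 0,"hand": 1},
  ],
)

```text
time_s: 22.5
eef_pos: [0.4987, 0.1101, 0.0706]
orientation: [-1.216, 2.085, 0.495]
ft_force: [-0.5, 0.6, -0.5]
gripper_width: 0.986
finger_force: 0.0
```

Emit:
play_rows(
  rows=[
    {"dx": 0,"dy": 0,"dz": -0.02,"ax": 0,"ay": 0,"az": 0,"hand": 1},
    {"dx": 0,"dy": 0,"dz": -0.04,"ax": 0,"ay": 0,"az": 0,"hand": 1},
    {"dx": 0,"dy": 0,"dz": -0.06,"ax": 0,"ay": 0,"az": 0,"hand": 1},
    {"dx": 0,"dy": 0,"dz": -0.08,"ax": 0,"ay": 0,"az": 0,"hand": 1},
    {"dx": 0,"dy": 0,"dz": -0.11,"ax": 0,"ay": 0,"az": 0,"hand": 1},
    {"dx": 0,"dy": 0,"dz": -0.13,"ax": 0,"ay": 0,"az": 0,"hand": 1},
    {"dx": 0,"dy": 0,"dz": -0.13,"ax": 0,"ay": 0,"az": 0,"hand": 1},
    {"dx": 0,"dy": 0,"dz": -0.13,"ax": 0,"ay": 0,"az": 0,"hand": 1},
  ],
)

```text
time_s: 23.3
eef_pos: [0.4529, 0.0304, 0.1625]
orientation: [-1.215, 2.085, 0.493]
ft_force: [-0.1, 0.5, 0.8]
gripper_width: 0.998
finger_force: 0.0
```

Run:
```python
from h import *
t=snap('top');s=snap('side')
for n,S in(('top',t),('side',s)):
    h=cv2.cvtColor(S['image'],cv2.COLOR_RGB2HSV);m=cv2.inRange(h,(20,120,100),(35,255,255))
    k,_,st,c=cv2.connectedComponentsWithStats(m)
    print(n,proj(S,(.493,.103,.147)),[(c[i].round(1).tolist(),st[i,4]) for i in range(1,k) if st[i,4]>20 and 270<c[i][0]<310 and 180<c[i][1]<230])
t=t['image'][130:250,220:380];s=s['image'][130:270,225:345]
cv2.imwrite('pics/t8.png',np.hstack([cv2.resize(t,(400,300),interpolation=2),cv2.resize(s,(350,300),interpolation=2)])[:,:,::-1])
```

```text
top [286.15508954 193.25005545] [([288.6, 193.3], np.int32(59))]
side [292.37428629 212.71297378] [([293.4, 211.5], np.int32(69))]
```

View pics/t8.png

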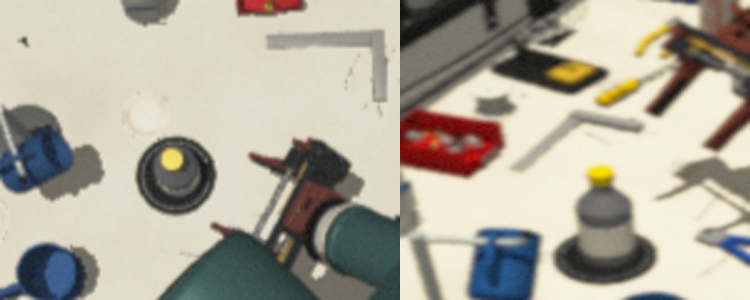

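The bottle stands upright near the middle of the mat, with its cap at (172,158) in the top crop. The mug hangs on the hook and the gripper is clear, so I'm handing in.

```bash
python3 -c "
from workcell import arm
print(arm.close_job())"
```

```text
the job is handed in; nothing more can be done
None
```

I handed the job in at about 23 s: the last images show the blue mug hanging on the hook and the yellow-capped bottle upright near the mat's centre, after I held it about 33 degrees from fully inverted for over a second; I went nowhere near the white-capped bottle. The hand-in gave no verdict, and joint 5 briefly read 0.195 against its 0.2 lower limit.

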